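Blow off the box lids and close the boxes

ROBOT

A 6-joint arm with a two-finger parallel gripper is mounted at the origin on the work surface. World frame = base frame: x ahead of the robot, y to its left, z up, the work surface at z = 0. Lengths are in mm, angles in rad, forces in N, time in s.
With the tool pointing down it reaches from about 325 to 850 mm from the base axis. Payload 4.4 kg.
Tool frame: the origin (TCP) lies on the front face of the gripper's body, between the roots of the fingers; the fingertips stand 97 mm ahead of it and the grasp point (between the pads) lies 78 mm ahead of it; z points along the fingers, y is the line along which they close (so a half turn about z gives the same grasp; the last joint's range is limited). The gripper opens to 94 mm and grips with 3 to 60 N. Pads are 16 mm wide; open, the fingers measure 119 mm over their backs; the gripper's body (75 mm by 177 mm) begins 78 mm behind the grasp point.
Start: joints at [1.028, 0.207, 1.542, -0, 1.393, -0.15], TCP at [219.575, 531.427, 302.647] pointing down, gripper open.
Joint ranges: [-2.73, 2.73], [-0.86, 2.22], [0.23, 2.46], [-1.11, 4.25], [0.08, 2.63], [-2.82, 2.82]. Speed limits (rad/s): [2.79, 2.79, 3.14, 3.14, 3.14, 3.14].

INTERFACE

Orientations are given as a 3x3 rotation matrix whose columns are the frame's x, y, z axes.
In Python, from bench import state, cams, workorder gives the robot as it stands.
- The arm moves only by the tool step_arm, never from a script. Its argument "plan" is a list that holds one entry, the list of rows, each a list of 7 numbers: the closure, from 0 (fully open) to 1 (shut), then the shift along the tool's x, y, z in units of 20 mm (1.0 is 20 mm), then the turn, a rotation vector about the tool's x, y, z in units of 0.12 rad (1.0 is 0.12 rad). A call has 1 to 10 rows; each row shifts and turns the commanded pose from where the row before left it, along the tool's axes as they then stand; what a row does not reach is not made up. A row lasts 1/12 s, in which the tool goes at most 41.7 mm and 7.16 degrees, less where a joint would pass 70% of its speed; a pose out of reach is approached as far as the arm can. A call with a number of a shift or a turn outside -1 to 1 is refused whole. A call with a gripper value outside its range is refused whole. The fingers move at their own pace and stop on an object; "force" is the grip in N (left out, the last holds). Time passes only in rows, so rows that do not move let the fingers close. It gives the time, the measured TCP pose, the force, the opening and the grip force at its end, in the units of the state.
- state(): the state, without advancing time (a new reading comes with each control period).
- cams.read_camera(name): name is "side" or "top" or "wrist"; returns (picture, depth): 384x512x3 uint8, red, green, blue; 384x512 float32, mm along the optical axis (not along the pixel's ray), 0 where there is no reading.
- cams.calibration(name): a dict with "camera_matrix" (3x3 intrinsics, pixels), "R" (3x3) and "t" (3): a world point X has camera coordinates R X + t; the wrist camera has in their place "hand_eye" (4x4, takes a point from camera to tool coordinates, whose origin is the TCP and whose axes are the flange's). Camera axes: x right, y down, z forward; pixel columns grow to the right and rows downward; lengths in mm; the calibration is good to about 2 mm. A picture is of the moment at which its call begins: read the wrist's pose just before it. calibration takes no time and is no camera call.
- workorder.sign_off(): hands the job in; it is judged then, once.
The state is a dict: "time": time; "joint_positions": joint angles; "qvel": joint speeds; "tau": joint torques, N m; "position": TCP position; "tcp_rot": TCP orientation; "contact_force": force on the tool from outside, world axes, zero at the start; "torque": the same for the moment, N m; "width": opening from 0.0 (shut) to 1.0 (fully open); "gripper_force": force on a finger pad.
Only numpy, scipy, OpenCV 4.12 (cv2) and the standard library are available. Lean on these libraries where they do the work, as an engineer would, in place of code of your own. Each camera call takes 0.05 s, during which the arm holds its last target. There are 200 camera calls.

TASK

Lay every wooden lid on the table flat on its own place of the blow-off board, plug down, so that it holds that place's sensing pin fully down; once all lids lie there and are let go, squeeze the fixed air gun's trigger fully home, hold it for a second and let it spring back while the lids stay put. Then put each lid fully home on the box of the same shape and size, leaving the boxes standing upright on the table, and do not shift the glue bottle, sanding block, hammer or cup.

Things in the scene. Friction and masses are not known exactly. Their poses are not given: they have to be found in the camera images.
- lid_big: loose plain wooden box lid, the larger round one; from below: plug 60 mm in diameter, 6 mm deep; plate 80 mm in diameter, 8 mm thick; in the middle an upright round knob 24 mm across, 32 mm tall (46 mm in all). Starts plug down on the table, or is absent (None). Origin: centre of the plug's underside, z up. 0.09 to 0.17 kg
- lid_small: loose plain wooden box lid, the smaller round one; from below: plug 40 mm in diameter, 6 mm deep; plate 60 mm in diameter, 8 mm thick; in the middle an upright round knob 24 mm across, 32 mm tall (46 mm in all). Starts plug down on the table, or is absent (None). Origin: centre of the plug's underside, z up. 0.09 to 0.17 kg
- lid_square: loose plain wooden box lid, square; from below: plug 48 x 48 mm, 6 mm deep; plate 68 x 68 mm, 8 mm thick; in the middle an upright round knob 24 mm across, 32 mm tall (46 mm in all). Starts plug down on the table, or is absent (None). Origin: centre of the plug's underside, z up, x and y along its sides. 0.09 to 0.17 kg
- lid_long: loose plain wooden box lid, oblong; from below: plug 80 x 36 mm, 6 mm deep; plate 100 x 56 mm, 8 mm thick; in the middle an upright round knob 24 mm across, 32 mm tall (46 mm in all). Starts plug down on the table, or is absent (None). Origin: centre of the plug's underside, z up, x along its length. 0.09 to 0.17 kg
- box_big: loose plain wooden box, open on top, the larger round one, 80 mm in diameter, 55 mm high, walls 6 mm, mouth 68 mm in diameter (4 mm play all round its lid's plug). Origin: centre of underside, z up. About 0.3 kg. With its lid home the lid's origin is 49 mm above the box's. Stays on the table; left over if its lid is absent
- box_small: loose plain wooden box, open on top, the smaller round one, 60 mm in diameter, 55 mm high, walls 6 mm, mouth 48 mm in diameter (4 mm play all round its lid's plug). Origin: centre of underside, z up. About 0.3 kg. With its lid home the lid's origin is 49 mm above the box's. Stays on the table; left over if its lid is absent
- box_square: loose plain wooden box, open on top, square, 68 x 68 mm, 55 mm high, walls 6 mm, mouth 56 x 56 mm (4 mm play all round its lid's plug). Origin: centre of underside, z up, x and y along its sides. About 0.3 kg. With its lid home the lid's origin is 49 mm above the box's. Stays on the table; left over if its lid is absent
- box_long: loose plain wooden box, open on top, oblong, 100 x 56 mm, 55 mm high, walls 6 mm, mouth 88 x 44 mm (4 mm play all round its lid's plug). Origin: centre of underside, z up, x along its length. About 0.3 kg. With its lid home the lid's origin is 49 mm above the box's. Stays on the table; left over if its lid is absent
- board: fixed plywood blow-off board, 240 x 240 mm, 20 mm thick, lying on the table to the robot's left, with four places, each marked by a black ring 34 mm across round a sensing pin; pins 110 mm apart in a square. Origin: centre of its underside, x and y along its sides. A lid lying properly on a place has its origin 20 mm above the board's origin
- pin0_top (a point): centre of the top of sensing pin 0 of the board: upright steel pin 16 mm across, 6 mm proud of the board when free. Any lid may lie in any place: plug over the pin, centred within about 20 mm; the lid's own weight sinks the pin
- pin0 (a joint): how far this pin is pressed in: 0 free, 0.006 m flush with the board; held down means above 0.0045. Spring below 0.5 N
- pin1_top (a point): centre of the top of sensing pin 1 of the board: upright steel pin 16 mm across, 6 mm proud of the board when free. Any lid may lie in any place: plug over the pin, centred within about 20 mm; the lid's own weight sinks the pin
- pin1 (a joint): how far this pin is pressed in: 0 free, 0.006 m flush with the board; held down means above 0.0045. Spring below 0.5 N
- pin2_top (a point): centre of the top of sensing pin 2 of the board: upright steel pin 16 mm across, 6 mm proud of the board when free. Any lid may lie in any place: plug over the pin, centred within about 20 mm; the lid's own weight sinks the pin
- pin2 (a joint): how far this pin is pressed in: 0 free, 0.006 m flush with the board; held down means above 0.0045. Spring below 0.5 N
- pin3_top (a point): centre of the top of sensing pin 3 of the board: upright steel pin 16 mm across, 6 mm proud of the board when free. Any lid may lie in any place: plug over the pin, centred within about 20 mm; the lid's own weight sinks the pin
- pin3 (a joint): how far this pin is pressed in: 0 free, 0.006 m flush with the board; held down means above 0.0045. Spring below 0.5 N
- gun: fixed air gun clamped on its side on a steel stand beyond the middle of the table, 91 mm high at most. Origin on the table under the barrel (42 mm thick, centre 65 mm up), which runs along y, nozzle to +y. Black grip level along -x from x -10 to -135 mm, y -14 to +14 mm, 49 to 81 mm up, nothing beneath it beyond x = -40, finger room on both sides
- trigger (a joint): steel trigger blade on the grip's +y side: 0 released, 0.30 rad at the stop, pressed to the grip (fully: above 0.25); springs back. Vertical hinge at gun x -30, y +24 mm; blade 85 mm long, 8 thick, 53 to 77 mm up, points to -x, splayed 0.30 rad when released, parallel to the grip at the stop. At the squeeze point 3 N starts it, 8 N holds it at the stop
- squeeze (a point): point on the gun 65 mm above the table, midway between the outer faces of grip and trigger when fully squeezed; axes as the gun's. Across y here grip and blade span -21 to +21 mm when squeezed; released, the blade's outer face is at about +37 mm. Taken from above, one finger on each side, and closed
- glue: bystander: white glue bottle standing, 60 mm in diameter, 115 mm tall; origin under its centre
- sandblock: bystander: cork sanding block, 100 x 55 x 35 mm; origin under its centre
- mallet: bystander: hammer lying near the robot; origin under its middle
- tin: bystander: steel cup, 72 mm in diameter, 90 mm tall; origin under its centre
Not all that is in view belongs to the job. What is shaped like the lid_square but blue or red is not meant.

How it is judged (in metres and radians):
On the way, in this order (a step that is already met when the one before it is completed fails the run):
1. every lid present lies flat on the board, let go, holding a sensing pin down; the trigger is released (((horizontal distance between lid_big and pin0_top below 0.022 m and value of joint pin0 above 0.0045 m) or (horizontal distance between lid_big and pin1_top below 0.022 m and value of joint pin1 above 0.0045 m) or (horizontal distance between lid_big and pin2_top below 0.022 m and value of joint pin2 above 0.0045 m) or (horizontal distance between lid_big and pin3_top below 0.022 m and value of joint pin3 above 0.0045 m)) and ((horizontal distance between lid_small and pin0_top below 0.022 m and value of joint pin0 above 0.0045 m) or (horizontal distance between lid_small and pin1_top below 0.022 m and value of joint pin1 above 0.0045 m) or (horizontal distance between lid_small and pin2_top below 0.022 m and value of joint pin2 above 0.0045 m) or (horizontal distance between lid_small and pin3_top below 0.022 m and value of joint pin3 above 0.0045 m)) and ((horizontal distance between lid_square and pin0_top below 0.022 m and value of joint pin0 above 0.0045 m) or (horizontal distance between lid_square and pin1_top below 0.022 m and value of joint pin1 above 0.0045 m) or (horizontal distance between lid_square and pin2_top below 0.022 m and value of joint pin2 above 0.0045 m) or (horizontal distance between lid_square and pin3_top below 0.022 m and value of joint pin3 above 0.0045 m)) and ((horizontal distance between lid_long and pin0_top below 0.022 m and value of joint pin0 above 0.0045 m) or (horizontal distance between lid_long and pin1_top below 0.022 m and value of joint pin1 above 0.0045 m) or (horizontal distance between lid_long and pin2_top below 0.022 m and value of joint pin2 above 0.0045 m) or (horizontal distance between lid_long and pin3_top below 0.022 m and value of joint pin3 above 0.0045 m)) and z of each of lid_big, lid_small, lid_square, lid_long in the frame of board below 0.0235 m and angle between each of lid_big, lid_small, lid_square, lid_long's own z axis and vertical below 0.08 rad and contact force between each of lid_big, lid_small, lid_square, lid_long and the fingers below 0.1 N and value of joint trigger below 0.04 rad), for 0.2 s.
2. with all lids still so, the trigger is squeezed fully and held (((horizontal distance between lid_big and pin0_top below 0.022 m and value of joint pin0 above 0.0045 m) or (horizontal distance between lid_big and pin1_top below 0.022 m and value of joint pin1 above 0.0045 m) or (horizontal distance between lid_big and pin2_top below 0.022 m and value of joint pin2 above 0.0045 m) or (horizontal distance between lid_big and pin3_top below 0.022 m and value of joint pin3 above 0.0045 m)) and ((horizontal distance between lid_small and pin0_top below 0.022 m and value of joint pin0 above 0.0045 m) or (horizontal distance between lid_small and pin1_top below 0.022 m and value of joint pin1 above 0.0045 m) or (horizontal distance between lid_small and pin2_top below 0.022 m and value of joint pin2 above 0.0045 m) or (horizontal distance between lid_small and pin3_top below 0.022 m and value of joint pin3 above 0.0045 m)) and ((horizontal distance between lid_square and pin0_top below 0.022 m and value of joint pin0 above 0.0045 m) or (horizontal distance between lid_square and pin1_top below 0.022 m and value of joint pin1 above 0.0045 m) or (horizontal distance between lid_square and pin2_top below 0.022 m and value of joint pin2 above 0.0045 m) or (horizontal distance between lid_square and pin3_top below 0.022 m and value of joint pin3 above 0.0045 m)) and ((horizontal distance between lid_long and pin0_top below 0.022 m and value of joint pin0 above 0.0045 m) or (horizontal distance between lid_long and pin1_top below 0.022 m and value of joint pin1 above 0.0045 m) or (horizontal distance between lid_long and pin2_top below 0.022 m and value of joint pin2 above 0.0045 m) or (horizontal distance between lid_long and pin3_top below 0.022 m and value of joint pin3 above 0.0045 m)) and z of each of lid_big, lid_small, lid_square, lid_long in the frame of board below 0.0235 m and angle between each of lid_big, lid_small, lid_square, lid_long's own z axis and vertical below 0.08 rad and contact force between each of lid_big, lid_small, lid_square, lid_long and the fingers below 0.1 N and value of joint trigger above 0.25 rad), for 0.5 s.
3. the trigger has sprung back with all lids still on their pins (all of step 1), for 0.2 s.
At the end, for the whole second after the job is handed in: each lid present is fully home on the box of its own outline (its origin 45 to 51.5 mm above the box's, within 9 mm of its centre, level within 0.06 rad, at rest); all boxes stand upright on the table; the trigger is released (z of lid_big in the frame of box_big between 0.045 and 0.0515 m and horizontal distance between lid_big and box_big below 0.009 m and angle between each of lid_big, lid_small, lid_square, lid_long, box_big, box_small, box_square, box_long's own z axis and vertical below 0.06 rad and linear speed of each of lid_big, lid_small, lid_square, lid_long below 0.02 m/s and z of lid_small in the frame of box_small between 0.045 and 0.0515 m and horizontal distance between lid_small and box_small below 0.009 m and z of lid_square in the frame of box_square between 0.045 and 0.0515 m and horizontal distance between lid_square and box_square below 0.009 m and z of lid_long in the frame of box_long between 0.045 and 0.0515 m and horizontal distance between lid_long and box_long below 0.009 m and height (world z) of each of box_big, box_small, box_square, box_long below 0.006 m and value of joint trigger below 0.04 rad); the robot touches nothing.
It fails at once if the glue bottle is shifted by more than 4 cm (distance of glue from where it was at the start of the episode above 0.04 m).
It fails at once if the sanding block is shifted by more than 4 cm (distance of sandblock from where it was at the start of the episode above 0.04 m).
It fails at once if the hammer is shifted by more than 4 cm (distance of mallet from where it was at the start of the episode above 0.04 m).
It fails at once if the cup is shifted by more than 4 cm (distance of tin from where it was at the start of the episode above 0.04 m).
Of lid_big, lid_small, lid_square, lid_long only 3 to 4 are there at a start; the rules pass over those that are not, and their reading is None.
At some moment in a run one of lid_big, lid_small, lid_square, lid_long may be knocked a few centimetres aside while the robot is not near it.
It also fails if it takes over 210 s, if anything falls off the work surface, if the arm or the gripper's body presses on something with over 40 N, if the wrist force passes 120 N, or if a joint passes its speed limit or range.

## Working session

There is one attempt and no reset: what is moved stays moved. The work goes in short steps, Python scripts to look and compute and a tool call to move; the robot and the scene stay as the last step left them, time stands still between calls to the robot, and variables do not carry over. Pictures are saved under pics/ and viewed, at most 17 in all, crops included, and the job is handed in when it is done.

Besides the shell and the picture viewer there is one more tool, called after "Emit:" as a command line: name --argument value ..., lists and objects as JSON in quotes. step_arm: Moves the arm, as the interface text tells. Shifts and turns lie within -1 to 1; 1 stands for 20 mm of shift or 0.12 rad of turn. Its arguments: {"type":"object","properties":{"plan":{"type":"array","items":{"type":"array","items":{"type":"array","items":{"type":"number","minimum":-1,"maximum":1}}}},"force":{"type":"number"}},"required":["plan"]}

```bash
ls; mkdir -p pics; cat > h.py <<'E'
import numpy as np, cv2
from bench import state, cams, workorder
def grab(name):
    s=state(); im,d=cams.read_camera(name); c=cams.calibration(name); K=np.array(c["camera_matrix"])
    if name=="wrist":
        T=np.eye(4);T[:3,:3]=np.array(s["tcp_rot"]);T[:3,3]=s["position"]
        M=T@np.array(c["hand_eye"])
    else:
        R=np.array(c["R"]);t=np.array(c["t"]).ravel();M=np.eye(4);M[:3,:3]=R.T;M[:3,3]=-R.T@t
    v,u=np.mgrid[:d.shape[0],:d.shape[1]]
    P=np.stack([(u-K[0,2])/K[0,0]*d,(v-K[1,2])/K[1,1]*d,d],-1)
    W=P@M[:3,:3].T+M[:3,3]; W[d==0]=np.nan
    return im,d,W
def save(im,n): cv2.imwrite(n,im[...,::-1])
E
python3 - <<'E'
from h import *
s=state();print(s)
for n in("top","side"):
    im,d,W=grab(n);save(im,f"pics/{n}0.png");np.savez(f"{n}0.npz",im=im,d=d,W=W)
E
```

```text
pics
{'time': 0.0, 'joint_positions': array([ 1.02850301e+00,  2.07410871e-01,  1.54295078e+00,  6.62543566e-06,
        1.39349583e+00, -1.50506019e-01]), 'qvel': array([-0.0009082 , -0.00120791,  0.00066308,  0.00060421,  0.00156914,
       -0.00107433]), 'tau': array([ 3.03050001e-04, -3.70866501e+01, -2.81421411e+01,  6.97415275e-02,
        3.60067771e-02, -1.53530927e-04]), 'position': array([219.26185281, 530.91358628, 301.49726007]), 'tcp_rot': array([[-9.24227421e-01,  3.81840666e-01, -1.17447068e-03],
       [ 3.81842315e-01,  9.24225457e-01, -1.93652688e-03],
       [ 3.46030986e-04, -2.23825384e-03, -9.99997435e-01]]), 'contact_force': array([ 0.38874402, -0.55457469,  0.12601683]), 'torque': array([-0.03309932, -0.02512974, -0.01323847]), 'gripper_force': 0.0, 'width': 1.0005123897913746}
```

View pics/top0.png

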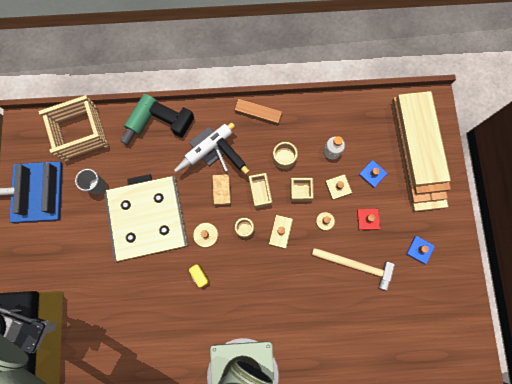

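View pics/side0.png

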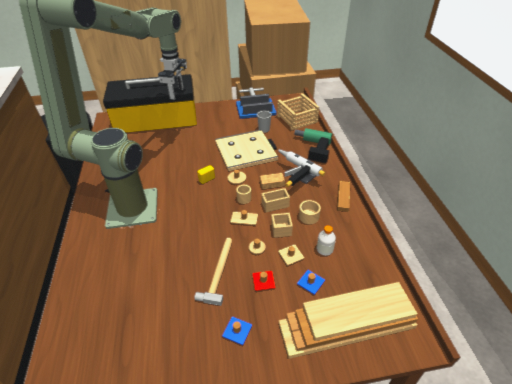

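The top view shows the plain lids big (205,234), long (281,231), small (325,221) and square (340,186). The blue and red square ones at (373,174), (369,219) and (421,250) are decoys. The boxes are big (285,154), small (244,228), square (302,189) and long (260,190). The board is at (146,218) and the gun grip at (233,157). The square candidates are plain (340,186), two blue and one red, so the plain one fits; I'll confirm that in a crop while measuring.

```bash
python3 - <<'E'
from h import *
z=np.load("top0.npz");im,d,W=z["im"],z["d"],z["W"]
print(cams.calibration("top")["camera_matrix"][0], W[300,200],W[300,350], 'mm/px',W[300,201]-W[300,200])
# lids/boxes: local windows, height masks
def blob(n,u,v,r,lo,hi):
    S=W[v-r:v+r+1,u-r:u+r+1].reshape(-1,3);m=(S[:,2]>lo)&(S[:,2]<hi)
    p=S[m][:,:2].astype(np.float32)
    if len(p)<4: print(n,'few',len(p),np.nanmax(S[:,2]));return
    rc=cv2.minAreaRect(p);c,rad=cv2.minEnclosingCircle(p)
    print(n,len(p),'mean',p.mean(0).round(),'z',np.median(S[m][:,2]).round(1),'rect',np.round(rc[0]),np.round(rc[1]),round(rc[2],1),'circ',np.round(c),round(rad))
for n,u,v,r in(("lbig",205,234,15),("llong",281,231,19),("lsmall",325,221,12),("lsq",340,186,15)):
    blob(n+' plate',u,v,r,8,24);blob(n+' knob',u,v,r,36,60)
for n,u,v,r in(("bbig",285,154,16),("bsmall",244,228,13),("bsq",302,189,15),("blong",260,190,19)):
    blob(n,u,v,r,45,66)
for n,u,v,r in(("cork",221,189,20),("board",146,218,52)): blob(n,u,v,r,12,42)
for n,u,v,r in(("glue",334,148,16),("tin",90,182,16)): blob(n,u,v,r,50,140)
for i,(u,v) in enumerate([(127,205),(158,198),(130,238),(164,231)]): blob(f'pin{i}',u,v,5,23.5,30);print(W[v,u])
a=cv2.resize(im[140:260,190:390],None,fx=4,fy=4,interpolation=2)
b=cv2.resize(im[110:190,170:260],None,fx=6,fy=6,interpolation=2)
save(a,"pics/cropA.png");save(b,"pics/cropB.png")
E
```

```text
[393.76770631   0.         259.73715878] [232.78675997 123.76230129   1.43662875] [ 203.9753386  -354.46597786    1.72155431] mm/px [-0.4514981  -2.39475449 -5.42459896]
lbig plate 403 mean [440. 100.] z 13.1 rect [440. 100.] [77. 77.] 13.7 circ [440. 100.] 40
lbig knob 44 mean [440.  99.] z 44.3 rect [440.  99.] [20. 23.] 88.3 circ [440. 100.] 12
llong plate 466 mean [ 436. -147.] z 13.1 rect [ 431. -164.] [ 92. 100.] 72.4 circ [ 432. -157.] 61
llong knob 43 mean [ 436. -147.] z 44.9 rect [ 436. -146.] [19. 22.] 2.0 circ [ 437. -147.] 12
lsmall plate 198 mean [ 461. -294.] z 13.5 rect [ 462. -295.] [56. 57.] 88.1 circ [ 462. -296.] 30
lsmall knob 44 mean [ 462. -295.] z 44.6 rect [ 462. -295.] [20. 22.] 41.3 circ [ 462. -296.] 12
lsq plate 342 mean [ 573. -350.] z 13.1 rect [ 575. -351.] [68. 69.] 15.3 circ [ 576. -352.] 46
lsq knob 43 mean [ 575. -351.] z 44.6 rect [ 575. -352.] [21. 21.] 13.8 circ [ 575. -352.] 12
bbig 152 mean [ 690. -177.] z 52.8 rect [ 689. -177.] [77. 79.] 86.9 circ [ 690. -177.] 41
bsmall 105 mean [452. -29.] z 53.5 rect [452. -29.] [54. 58.] 86.9 circ [453. 
[... 336 characters left out ...]
88.9 circ [500. 294.] 230
glue 289 mean [ 695. -338.] z 82.0 rect [ 700. -342.] [57. 56.] 41.2 circ [ 703. -341.] 31
tin 312 mean [630. 463.] z 76.3 rect [628. 460.] [71. 71.] 11.6 circ [627. 462.] 38
pin0 19 mean [552. 356.] z 25.1 rect [551. 351.] [41. 15.] 57.3 circ [551. 351.] 22
[551.53818295 352.02058359  21.7225845 ]
pin1 18 mean [566. 253.] z 24.4 rect [566. 252.] [24. 33.] 14.0 circ [567. 253.] 20
[568.6860055  249.46219992  23.16825252]
pin2 20 mean [444. 341.] z 25.2 rect [440. 341.] [33. 29.] 87.7 circ [442. 341.] 20
[441.84978617 341.01556627  23.1796989 ]
pin3 20 mean [460. 232.] z 25.2 rect [458. 230.] [31. 17.] 47.5 circ [453. 234.] 16
[457.22869725 229.46689632  29.24081497]
```

View pics/cropA.png

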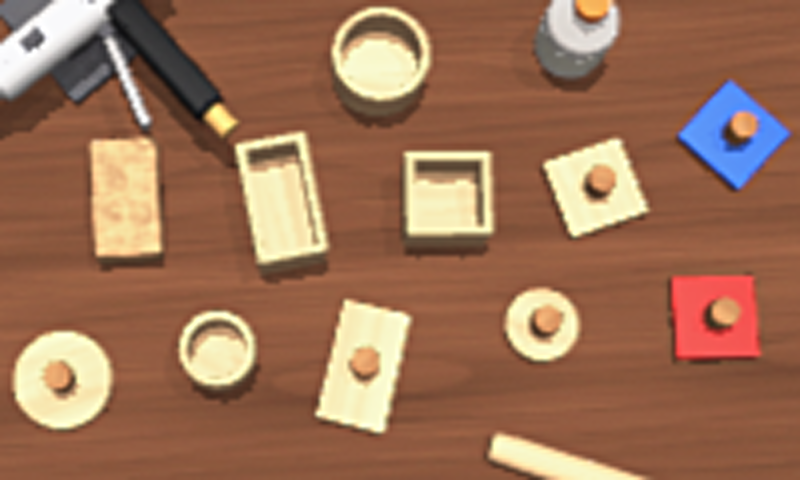

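View pics/cropB.png

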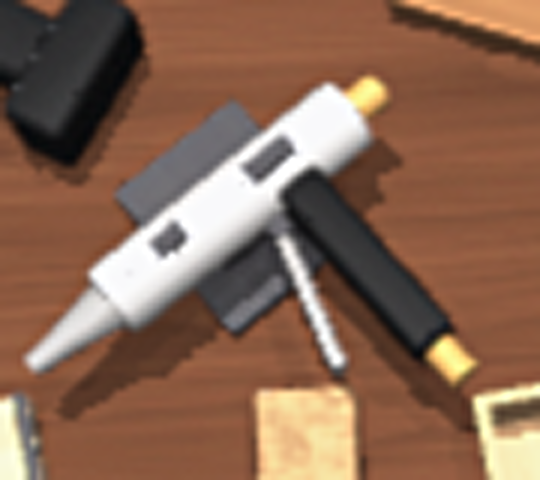

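The crops confirm the plain lids, and the plain square one with a brown knob at crop A (597,180) is lid_square. In crop B the gun's grip points down-right and the trigger blade is splayed to its left. Next I'll measure the yaws and the gun.

```bash
python3 - <<'E'
from h import *
z=np.load("top0.npz");im,d,W=z["im"],z["d"],z["W"]
def comp(n,u,v,lo,hi):
    m=((W[...,2]>lo)&(W[...,2]<hi)).astype(np.uint8);k,L=cv2.connectedComponents(m,connectivity=4)
    w=L[v-3:v+4,u-3:u+4];i=np.bincount(w[w>0]).argmax();S=W[L==i]
    (cx,cy),(w,h),a=cv2.minAreaRect(S[:,:2].astype(np.float32))
    if w<h:a-=90
    print(n,len(S),round(cx),round(cy),'size',round(w),round(h),'long axis deg from x',round(a,1))
comp("llong",281,222,8,24);comp("lsq",333,190,8,24)
comp("blong",252,180,46,66);comp("bsq",293,180,46,66);comp('board',146,218,12,30)
# grip: dark, z 70..90
g=im.astype(int).max(-1)<60
R=np.zeros(g.shape,bool);R[130:180,205:255]=1
S=W[g&R&(W[...,2]>72)&(W[...,2]<90)]
r=cv2.minAreaRect(S[:,:2].astype(np.float32));print('grip',len(S),r, np.median(S[:,2]))
B=cv2.boxPoints(r);print(B.round())
w=im.astype(int).min(-1)>150
R[:]=0;R[115:180,170:240]=1
S=W[w&R&(W[...,2]>50)];m,ev=cv2.PCACompute(S[:,:2].astype(np.float32),np.empty(0));
print('barrel',len(S),m,ev, np.nanmax(S[:,2]))
# blade pixels
R[:]=0;R[145:175,214:230]=1
S=W[R&(W[...,2]>68)&(W[...,2]<82)];print(S[np.argsort(S[:,0])][:8].round())
E
```

```text
llong 465 437 -147 size 55 100 long axis deg from x -17.8
lsq 342 575 -351 size 68 69 long axis deg from x -74.7
blong 185 573 -88 size 101 56 long axis deg from x 7.8
bsq 164 568 -223 size 68 69 long axis deg from x -3.4
board 5269 516 297 size 256 241 long axis deg from x 9.0
grip 235 ((691.4852294921875, 0.3874397277832031), (117.47386932373047, 27.670494079589844), 35.72943115234375) 79.332090690006
[[636. -23.]
 [652. -45.]
 [747.  23.]
 [731.  46.]]
barrel 663 [[715.58435  80.1337 ]] [[-0.583274   0.8122755]
 [ 0.8122755  0.583274 ]] 92.84009394027066
[[636.  20.  77.]
 [637.  17.  75.]
 [640.  20.  77.]
 [640.  17.  75.]
 [640.  23.  76.]
 [643.  20.  76.]
 [643.  23.  76.]
 [644.  17.  71.]]
```

Emit:
step_arm --plan '[[[0,0,0,0,0,0,-1],[0,0,0,0,0,0,-1],[0,0,0,0,0,0,-1],[0,0,0,0,0,0,-0.27],[0,0,0,0,0,0,0]]]'

```text
time: 0.52
position: [219.4, 531.1, 302.0]
tcp_rot: [[-1.0, -0.001, -0.001], [-0.001, 1.0, -0.001], [0.001, -0.001, -1.0]]
contact_force: [-1.2, -0.8, 0.4]
width: 0.999
gripper_force: 0.0
```

Emit:
step_arm --plan '[[[0,-0.5,-0.98,0.23,0,0,0],[0,-0.5,-0.98,0.23,0,0,0],[0,-0.5,-0.98,0.23,0,0,0],[0,-0.5,-0.98,0.23,0,0,0],[0,-0.5,-0.98,0.23,0,0,0],[0,-0.5,-0.98,0.23,0,0,0],[0,-0.5,-0.98,0.23,0,0,0],[0,-0.5,-0.98,0.23,0,0,0],[0,-0.5,-0.98,0.23,0,0,0],[0,-0.5,-0.98,0.23,0,0,0]]]'

```text
time: 1.35
position: [319.9, 334.4, 256.2]
tcp_rot: [[-1.0, 0.001, -0.0], [0.001, 1.0, -0.0], [0.0, -0.0, -1.0]]
contact_force: [1.1, -0.5, 0.1]
width: 1.0
gripper_force: 0.0
```

Emit:
step_arm --plan '[[[0,-0.5,-0.98,0.23,0,0,0],[0,-0.5,-0.98,0.23,0,0,0],[0,-0.5,-0.98,0.23,0,0,0],[0,-0.5,-0.98,0.23,0,0,0],[0,-0.5,-0.98,0.23,0,0,0],[0,-0.5,-0.98,0.23,0,0,0],[0,-0.5,-0.98,0.23,0,0,0],[0,-0.5,-0.98,0.23,0,0,0],[0,-0.5,-0.98,0.23,0,0,0],[0,-0.5,-0.98,0.23,0,0,0]]]'

```text
time: 2.18
position: [420.0, 138.5, 210.3]
tcp_rot: [[-1.0, 0.001, -0.0], [0.001, 1.0, 0.0], [0.0, 0.0, -1.0]]
contact_force: [-0.0, -0.6, 0.9]
width: 0.998
gripper_force: 0.0
```

Emit:
step_arm --plan '[[[0,-0.5,-0.98,0.23,0,0,0],[0,-0.5,-0.98,0.23,0,0,0],[0,0,0,0,0,0,0],[0,0,0,0,0,0,0],[0,0,0,0,0,0,0]]]'

```text
time: 2.6
position: [439.4, 100.7, 201.3]
tcp_rot: [[-1.0, 0.0, -0.001], [0.0, 1.0, 0.0], [0.001, 0.0, -1.0]]
contact_force: [-0.7, 0.1, 0.1]
width: 0.999
gripper_force: 0.0
```

```bash
cat >> h.py <<'E'
def knobs(im,W,zlo=34,zhi=62):
    "centres of brown knob tops seen (world x,y,z)"
    hsv=cv2.cvtColor(im,cv2.COLOR_RGB2HSV)
    m=((W[...,2]>zlo)&(W[...,2]<zhi)&(hsv[...,0]<16)&(hsv[...,1]>90)).astype(np.uint8)
    n,L,st,_=cv2.connectedComponentsWithStats(m)
    o=[]
    for i in range(1,n):
        if st[i,4]<15: continue
        S=W[L==i];zt=np.percentile(S[:,2],90);T=S[S[:,2]>zt-4]
        c,r=cv2.minEnclosingCircle(T[:,:2].astype(np.float32))
        o.append([*c,zt,r])
    return np.round(o,1)
E
python3 - <<'E'
from h import *
im,d,W=grab("wrist");save(im,"pics/w1.png")
s=state();print(s["position"]);print(knobs(im,W));print(cams.calibration("wrist")["hand_eye"])
im,d,W=grab("top");print(knobs(im,W))
E
```

```text
[439.40705132 100.99218775 201.44954677]
[[425.9 -16.3  47.3   2.3]
 [429.7 -11.4  44.2   2.1]
 [437.5  97.4  46.1  11.2]
 [436.5 -48.9  53.5   2.4]
 [446.9 -53.9  52.1   3.6]
 [450.   -1.7  52.4   5.3]
 [453.5 -54.4  52.9   3.2]
 [460.3 -53.2  47.2   1.4]
 [467.3  -6.   52.9   2.3]]
[[-5.23108611e-04 -9.73652563e-01 -2.28035991e-01  6.69900450e+01]
 [ 9.99999629e-01 -3.53174000e-04 -7.86014726e-04 -3.83791076e-01]
 [ 6.84768870e-04 -2.28036317e-01  9.73652386e-01 -8.15905000e+01]
 [ 0.00000000e+00  0.00000000e+00  0.00000000e+00  1.00000000e+00]]
[[ 698.4 -633.1   60.3  176.4]
 [ 835.9  537.1   58.9   74.7]
 [ 747.2  500.8   58.    75.8]
 [ 611.  -470.6   49.     9.8]
 [ 573.9 -351.2   47.    10.6]
 [ 460.2 -439.4   48.4   11.6]
 [ 460.9 -294.3   48.2   10.3]
 [ 436.1 -147.5   49.2   10.1]
 [ 351.6 -594.6   49.    11.7]]
```

View pics/w1.png

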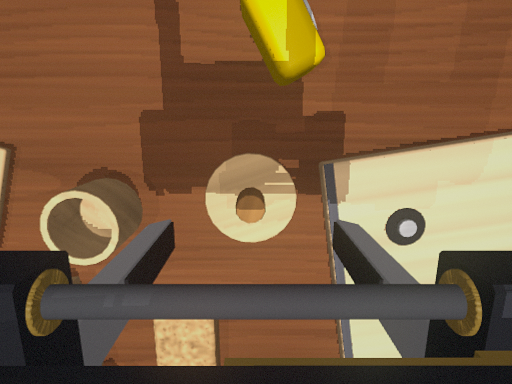

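The wrist view shows the big lid at (250,200), centred between the fingers, with the small box at (80,228) and board pin at (405,228). I'll grasp the lid.

Emit:
step_arm --force 20 --plan '[[[0.3,0,-0.1,0.9,0,0,0],[0.3,0,0,0.9,0,0,0],[0.3,0,0,0.9,0,0,0],[0.3,0,0,0.9,0,0,0],[0.3,0,0,0.75,0,0,0],[0.3,0,0,0,0,0,0],[1,0,0,0,0,0,0],[1,0,0,0,0,0,0],[1,0,0,0,0,0,0],[1,0,0,0,0,0,0]]]'

```text
time: 3.53
position: [440.4, 98.6, 115.4]
tcp_rot: [[-1.0, -0.001, 0.002], [-0.001, 1.0, 0.0], [-0.002, 0.0, -1.0]]
contact_force: [0.5, 0.0, 0.2]
width: 0.454
gripper_force: 0.0
```

Emit:
step_arm --plan '[[[1,0,0,0,0,0,0],[1,0,0,0,0,0,0],[1,0,0,-0.2,0,0,0],[1,0,0,-0.8,0,0,0],[1,0,0,-1,0,0,0],[1,0,0,-1,0,0,0],[1,0,0,-1,0,0,0]]]'

```text
time: 4.12
position: [439.3, 98.3, 195.2]
tcp_rot: [[-1.0, -0.0, -0.001], [-0.0, 1.0, -0.0], [0.001, -0.0, -1.0]]
contact_force: [0.2, 0.5, -1.2]
width: 0.251
gripper_force: 20.0
```

Emit:
step_arm --plan '[[[1,-0.15,0.96,0,0,0,0],[1,-0.15,0.96,0,0,0,0],[1,-0.15,0.96,0,0,0,0],[1,-0.15,0.96,0,0,0,0],[1,-0.15,0.96,0,0,0,0],[1,-0.15,0.96,0,0,0,0],[1,-0.15,0.96,0,0,0,0],[1,0,0,0.7,0,0,0],[1,0,0,0.8,0,0,0],[1,0,0,0.8,0,0,0]]]'

```text
time: 4.95
position: [460.8, 233.3, 148.3]
tcp_rot: [[-1.0, -0.002, 0.001], [-0.002, 1.0, 0.0], [-0.001, 0.0, -1.0]]
contact_force: [-0.9, -0.1, -1.3]
width: 0.247
gripper_force: 20.0
```

Emit:
step_arm --plan '[[[1,0,0,0.4,0,0,0],[1,0,0,0.3,0,0,0],[1,0,0,0,0,0,0],[0.3,0,0,0,0,0,0],[0.3,0,0,0,0,0,0],[0.3,0,0,0,0,0,0],[0.3,0,0,0,0,0,0]]]'

```text
time: 5.53
position: [460.9, 232.8, 134.6]
tcp_rot: [[-1.0, -0.0, 0.0], [-0.0, 1.0, 0.0], [-0.0, 0.0, -1.0]]
contact_force: [1.1, 0.0, 0.0]
width: 0.5
gripper_force: 0.0
```

Emit:
step_arm --plan '[[[0.3,0,0,-0.8,0,0,0],[0.3,0,0,-1,0,0,0],[0.3,0,0,-1,0,0,0],[0.3,0.065,-1,-0.5,0,0,0],[0.3,0.065,-1,0,0,0,0],[0.3,0.065,-1,0,0,0,0],[0.3,0.065,-1,0,0,0,0],[0.3,0.065,-1,0,0,0,0],[0.3,0.065,-1,0,0,0,0],[0.3,0.065,-1,0,0,0,0]]]'

```text
time: 6.37
position: [451.5, 91.9, 200.6]
tcp_rot: [[-1.0, -0.001, 0.0], [-0.001, 1.0, 0.0], [-0.0, 0.0, -1.0]]
contact_force: [0.5, 1.0, 0.2]
width: 0.7
gripper_force: 0.0
```

Emit:
step_arm --plan '[[[0.3,0.065,-1,0,0,0,0],[0.3,0.065,-1,0,0,0,0],[0.3,0.065,-1,0,0,0,0],[0.3,0.065,-1,0,0,0,0],[0.3,0.065,-1,0,0,0,0],[0.3,0.065,-1,0,0,0,0],[0.3,0.065,-1,0,0,0,0],[0.3,0.065,-1,0,0,0,0],[0.3,0.065,-1,0,0,0,0],[0.3,0.065,-1,0,0,0,0]]]'

```text
time: 7.2
position: [438.7, -108.2, 200.6]
tcp_rot: [[-1.0, -0.001, 0.0], [-0.001, 1.0, -0.0], [-0.0, -0.0, -1.0]]
contact_force: [0.3, 0.1, 0.2]
width: 0.703
gripper_force: 0.0
```

Emit:
step_arm --plan '[[[0.3,0.065,-1,0,0,0,0],[0.3,0.065,-1,0,0,0,0],[0.3,0,0,0,0,0,0],[0.3,0,0,0,0,0,0]]]'

```text
time: 7.53
position: [436.2, -147.8, 200.5]
tcp_rot: [[-1.0, 0.002, 0.0], [0.002, 1.0, 0.0], [-0.0, 0.0, -1.0]]
contact_force: [0.2, 0.4, -0.6]
width: 0.697
gripper_force: 0.0
```

```bash
python3 - <<'E'
from h import *
im,d,W=grab("wrist");save(im,"pics/w2.png")
s=state();print(s["position"]);print(knobs(im,W))
im,d,W=grab("top");print(knobs(im,W,34,75))
E
```

```text
[ 436.12485431 -147.00311288  200.36253547]
[[ 432.7 -148.9   46.1   10.6]
 [ 425.4  -44.2   49.     2. ]
 [ 434.4  -16.    49.9    5.3]
 [ 446.1  -59.9   47.5    3. ]
 [ 441.2   -9.8   52.4    2.7]
 [ 459.6 -297.1   44.5   11.3]
 [ 453.2   -8.3   50.9    5.8]
 [ 463.7  -10.6   52.7    3. ]
 [ 533.8 -219.3   51.1    3.6]
 [ 534.2 -202.3   50.1    4.6]
 [ 536.3 -191.1   51.9    2.4]
 [ 534.3 -207.5   52.9    4. ]
 [ 546.3  -71.1   49.3    9.2]
 [ 547.9 -190.1   52.2    3.3]]
[[ 697.4 -631.8   65.2  175.9]
 [ 907.4  468.5   67.6    4.1]
 [ 853.   534.7   70.8   69.2]
 [ 807.8  439.8   61.5    7.6]
 [ 749.2  497.9   71.6   77.5]
 [ 612.6 -471.6   47.7   10.7]
 [ 573.7 -349.7   48.4    9.5]
 [ 459.1 -438.    47.9   11.6]
 [ 462.1 -295.5   48.6   10.2]
 [ 459.4  231.3   66.5   10.3]
 [ 349.9 -595.8   49.2   11.1]]
```

Emit:
step_arm --plan '[[[0.3,0.08,-0.05,0.9,0,0,0],[0.3,0,0,0.9,0,0,0],[0.3,0,0,0.9,0,0,0],[0.3,0,0,0.9,0,0,0],[0.3,0,0,0.7,0,0,0],[0.3,0,0,0,0,0,0],[1,0,0,0,0,0,0],[1,0,0,0,0,0,0],[1,0,0,0,0,0,0],[1,0,0,0,0,0,0]]]'

```text
time: 8.47
position: [435.5, -148.5, 115.6]
tcp_rot: [[-1.0, -0.001, 0.002], [-0.001, 1.0, -0.001], [-0.002, -0.001, -1.0]]
contact_force: [0.6, 0.5, -0.1]
width: 0.451
gripper_force: 0.0
```

Emit:
step_arm --plan '[[[1,0,0,0,0,0,0],[1,0,0,-0.2,0,0,0],[1,0,0,-0.8,0,0,0],[1,0,0,-1,0,0,0],[1,0,0,-1,0,0,0],[1,0,0,-1,0,0,0],[1,0,0,-1,0,0,0]]]'

```text
time: 9.05
position: [434.3, -148.1, 215.5]
tcp_rot: [[-1.0, -0.0, -0.0], [-0.0, 1.0, 0.0], [0.0, 0.0, -1.0]]
contact_force: [-0.4, 0.0, -1.3]
width: 0.248
gripper_force: 19.9
```

Emit:
step_arm --plan '[[[1,-0.02,0.98,0,0,0,0],[1,-0.02,0.98,0,0,0,0],[1,-0.02,0.98,0,0,0,0],[1,-0.02,0.98,0,0,0,0],[1,-0.02,0.98,0,0,0,0],[1,-0.02,0.98,0,0,0,0],[1,-0.02,0.98,0,0,0,0],[1,-0.02,0.98,0,0,0,0],[1,-0.02,0.98,0,0,0,0],[1,-0.02,0.98,0,0,0,0]]]'

```text
time: 9.88
position: [438.2, 48.7, 214.6]
tcp_rot: [[-1.0, -0.0, -0.0], [-0.0, 1.0, 0.0], [0.0, 0.0, -1.0]]
contact_force: [-0.0, 1.0, -1.6]
width: 0.247
gripper_force: 19.9
```

Emit:
step_arm --plan '[[[1,-0.02,0.98,0,0,0,0],[1,-0.02,0.98,0,0,0,0],[1,-0.02,0.98,0,0,0,0],[1,-0.02,0.98,0,0,0,0],[1,-0.02,0.98,0,0,0,0],[1,-0.02,0.98,0,0,0,0],[1,-0.02,0.98,0,0,0,0],[1,-0.02,0.98,0,0,0,0],[1,-0.02,0.98,0,0,0,0],[1,-0.02,0.98,0,0,0,0]]]'

```text
time: 10.72
position: [442.1, 244.6, 214.5]
tcp_rot: [[-1.0, -0.001, -0.0], [-0.001, 1.0, -0.0], [0.0, -0.0, -1.0]]
contact_force: [0.4, -0.4, -2.0]
width: 0.25
gripper_force: 19.9
```

Emit:
step_arm --plan '[[[1,-0.02,0.98,0,0,0,0],[1,-0.02,0.98,0,0,0,0],[1,-0.02,0.98,0,0,0,0],[1,-0.02,0.98,0,0,0,0],[1,-0.02,0.98,0,0,0,0],[1,0,0,0,0,0,-0.93],[1,0,0,0.4,0,0,-0.93],[1,0,0,0.5,0,0,-0.93],[1,0,0,0.5,0,0,-0.93],[1,0,0,0.5,0,0,0]]]'

```text
time: 11.55
position: [444.2, 341.7, 176.1]
tcp_rot: [[-0.901, -0.434, -0.0], [-0.434, 0.901, -0.0], [0.0, -0.0, -1.0]]
contact_force: [0.8, -0.4, -1.6]
width: 0.249
gripper_force: 19.9
```

Emit:
step_arm --plan '[[[1,0,0,0.6,0,0,0],[1,0,0,0.6,0,0,0],[1,0,0,0.4,0,0,0],[1,0,0,0.3,0,0,0],[1,0,0,0.2,0,0,0],[1,0,0,0,0,0,0]]]'

```text
time: 12.05
position: [448.5, 343.1, 139.4]
tcp_rot: [[-0.902, -0.431, 0.01], [-0.431, 0.902, 0.003], [-0.01, -0.001, -1.0]]
contact_force: [-0.2, -3.3, 18.2]
width: 0.254
gripper_force: 20.0
```

```bash
python3 - <<'E'
from h import *
im,d,W=grab("wrist");save(im,"pics/w3.png")
E
```

```text
(no output)
```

View pics/w3.png

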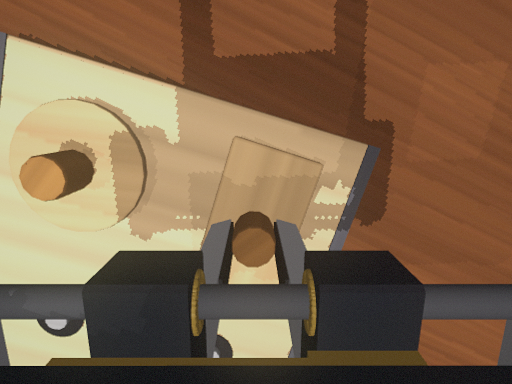

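The lid is over pin 2 and looks slightly pitched in the grip. I'll ease up, release and check.

Emit:
step_arm --plan '[[[1,0,0,-0.2,0,0,0],[0.3,0,0,0,0,0,0],[0.3,0,0,0,0,0,0],[0.3,0,0,0,0,0,0],[0.3,0,0,0,0,0,0],[0.3,0,0,-1,0,0,0],[0.3,0,0,-1,0,0,0],[0.3,0,0,-1,0,0,0]]]'

```text
time: 12.77
position: [443.6, 341.4, 197.8]
tcp_rot: [[-0.902, -0.432, -0.003], [-0.432, 0.902, -0.001], [0.003, -0.0, -1.0]]
contact_force: [-1.0, 0.7, -0.1]
width: 0.688
gripper_force: 0.0
```

Emit:
step_arm --plan '[[[0.3,0,0,-1,0,0,0.93],[0.3,0,0,0,0,0,0.93],[0.3,0,0,0,0,0,0.93],[0.3,0,0,0,0,0,0.93],[0.3,0,-1,0,0,0,0],[0.3,0,-1,0,0,0,0],[0.3,0,-1,0,0,0,0],[0.3,0,-1,0,0,0,0],[0.3,0,-1,0,0,0,0],[0.3,0,-1,0,0,0,0]]]'

```text
time: 13.6
position: [443.9, 220.8, 217.7]
tcp_rot: [[-1.0, -0.001, -0.001], [-0.001, 1.0, -0.0], [0.001, -0.0, -1.0]]
contact_force: [1.1, -0.1, 0.3]
width: 0.7
gripper_force: 0.0
```

Emit:
step_arm --plan '[[[0.3,0,-1,0,0,0,0],[0.3,0,-1,0,0,0,0],[0.3,0,-1,0,0,0,0],[0.3,0,-1,0,0,0,0],[0.3,0,-1,0,0,0,0],[0.3,0,-1,0,0,0,0],[0.3,0,-1,0,0,0,0],[0.3,0,-1,0,0,0,0],[0.3,0,-1,0,0,0,0],[0.3,0,-1,0,0,0,0]]]'

```text
time: 14.43
position: [444.1, 20.9, 217.9]
tcp_rot: [[-1.0, -0.001, -0.001], [-0.001, 1.0, 0.0], [0.001, 0.0, -1.0]]
contact_force: [0.6, -0.6, 0.3]
width: 0.699
gripper_force: 0.0
```

```bash
cat >> h.py <<'E'
def plates(im,W,lo=27,hi=45,box=(400,620,180,410)):
    "plates of lids lying on the board: centre, size, angle, tilt of fitted plane"
    m=((W[...,2]>lo)&(W[...,2]<hi)&(W[...,0]>box[0])&(W[...,0]<box[1])&(W[...,1]>box[2])&(W[...,1]<box[3])).astype(np.uint8)
    n,L,st,_=cv2.connectedComponentsWithStats(m,connectivity=4)
    for i in range(1,n):
        if st[i,4]<100: continue
        S=W[L==i];r=cv2.minAreaRect(S[:,:2].astype(np.float32))
        T=S[S[:,2]<np.median(S[:,2])+6];A=np.c_[T[:,:2]-T[:,:2].mean(0),np.ones(len(T))]
        c=np.linalg.lstsq(A,T[:,2],rcond=None)[0]
        print('plate',st[i,4],np.round(r[0]),np.round(r[1]),round(r[2],1),'z',round(c[2],1),'slope',c[:2].round(3))
E
python3 - <<'E'
from h import *
print(state()["position"])
im,d,W=grab("top");plates(im,W);print(knobs(im,W,34,75))
im=cv2.resize(im[160:280,80:280],None,fx=4,fy=4,interpolation=2);save(im,"pics/t2.png")
E
```

```text
[444.05766258  20.92822724 217.85088284]
plate 424 [461. 234.] [76. 78.] 88.1 z 32.9 slope [-0.011 -0.004]
plate 459 [445. 343.] [98. 57.] 7.9 z 32.7 slope [ 0.    -0.005]
[[ 697.6 -633.4   65.4  176.8]
 [ 906.8  467.9   71.5    5.7]
 [ 828.8  528.9   70.7   83.7]
 [ 753.   492.4   70.8   72.2]
 [ 663.2   -4.6   71.9   22.8]
 [ 611.8 -472.3   49.    10.7]
 [ 574.1 -351.1   48.7   10. ]
 [ 458.8 -439.4   47.2   11.6]
 [ 460.7 -295.5   48.9    9.3]
 [ 459.   230.1   68.     9.8]
 [ 444.1  340.5   67.     9.9]
 [ 429.1  -30.8   56.5   14.6]
 [ 350.1 -595.4   49.6   11.3]]
```

View pics/t2.png

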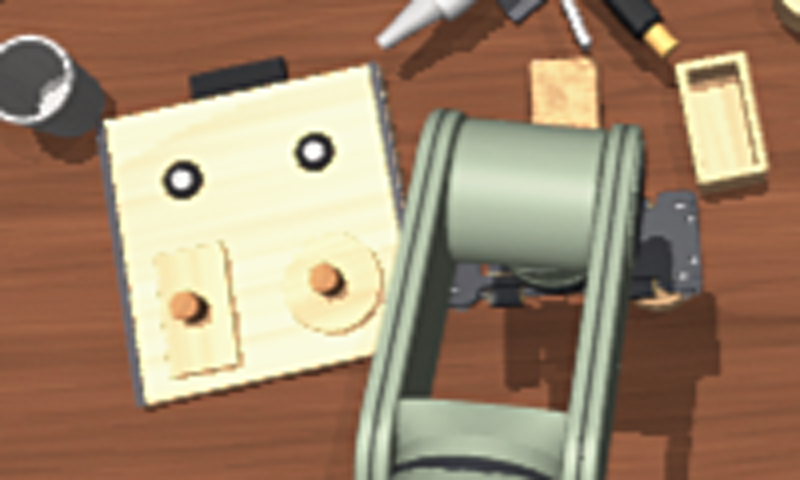

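The picture shows both lids flat on the lower two places, and the depth agrees with plate tops near 33 mm. Next is the small lid.

Emit:
step_arm --plan '[[[0.3,-0.05,-0.99,0,0,0,0],[0.3,-0.05,-0.99,0,0,0,0],[0.3,-0.05,-0.99,0,0,0,0],[0.3,-0.05,-0.99,0,0,0,0],[0.3,-0.05,-0.99,0,0,0,0],[0.3,-0.05,-0.99,0,0,0,0],[0.3,-0.05,-0.99,0,0,0,0],[0.3,-0.05,-0.99,0,0,0,0],[0.3,-0.05,-0.99,0,0,0,0],[0.3,-0.05,-0.99,0,0,0,0]]]'

```text
time: 15.32
position: [454.5, -176.6, 217.8]
tcp_rot: [[-1.0, -0.0, -0.001], [-0.0, 1.0, 0.001], [0.001, 0.001, -1.0]]
contact_force: [0.2, 1.1, -0.6]
width: 0.698
gripper_force: 0.0
```

Emit:
step_arm --plan '[[[0.3,-0.05,-0.99,0,0,0,0],[0.3,-0.05,-0.99,0,0,0,0],[0.3,-0.05,-0.99,0,0,0,0],[0.3,-0.05,-0.99,0,0,0,0],[0.3,-0.05,-0.99,0,0,0,0],[0.3,-0.05,-0.99,0,0,0,0],[0.3,0,0,0.5,0,0,0],[0.3,0,0,0.8,0,0,0],[0.3,0,0,0.8,0,0,0],[0.3,0,0,0.8,0,0,0]]]'

```text
time: 16.15
position: [460.5, -293.7, 158.7]
tcp_rot: [[-1.0, -0.0, -0.001], [-0.0, 1.0, 0.002], [0.001, 0.002, -1.0]]
contact_force: [-0.8, -0.1, -0.6]
width: 0.7
gripper_force: 0.0
```

Emit:
step_arm --plan '[[[0.3,0,0,0.8,0,0,0],[0.3,0,0,0.8,0,0,0],[0.3,0,0,0.5,0,0,0],[0.3,0,0,0.1,0,0,0],[0.3,0,0,0,0,0,0],[1,0,0,0,0,0,0],[1,0,0,0,0,0,0],[1,0,0,0,0,0,0],[1,0,0,0,0,0,0],[1,0,0,0,0,0,0]]]'

```text
time: 16.98
position: [461.1, -295.3, 117.2]
tcp_rot: [[-1.0, -0.0, 0.001], [-0.0, 1.0, -0.001], [-0.001, -0.001, -1.0]]
contact_force: [-0.1, 0.1, 0.1]
width: 0.381
gripper_force: 0.0
```

Emit:
step_arm --plan '[[[1,0,0,0,0,0,0],[1,0,0,-0.2,0,0,0],[1,0,0,-0.8,0,0,0],[1,0,0,-1,0,0,0],[1,0,0,-1,0,0,0],[1,0,0,-1,0,0,0],[1,0,0,-1,0,0,0]]]'

```text
time: 17.57
position: [460.4, -294.7, 217.2]
tcp_rot: [[-1.0, -0.0, -0.001], [-0.0, 1.0, 0.001], [0.001, 0.001, -1.0]]
contact_force: [0.4, -1.3, -1.4]
width: 0.251
gripper_force: 20.0
```

Emit:
step_arm --plan '[[[1,-0.19,0.97,0,0,0,0],[1,-0.19,0.97,0,0,0,0],[1,-0.19,0.97,0,0,0,0],[1,-0.19,0.97,0,0,0,0],[1,-0.19,0.97,0,0,0,0],[1,-0.19,0.97,0,0,0,0],[1,-0.19,0.97,0,0,0,0],[1,-0.19,0.97,0,0,0,0],[1,-0.19,0.97,0,0,0,0],[1,-0.19,0.97,0,0,0,0]]]'

```text
time: 18.4
position: [498.5, -99.9, 216.5]
tcp_rot: [[-1.0, -0.0, -0.0], [-0.0, 1.0, 0.0], [0.0, 0.0, -1.0]]
contact_force: [0.2, 0.6, -1.0]
width: 0.254
gripper_force: 20.0
```

Emit:
step_arm --plan '[[[1,-0.19,0.97,0,0,0,0],[1,-0.19,0.97,0,0,0,0],[1,-0.19,0.97,0,0,0,0],[1,-0.19,0.97,0,0,0,0],[1,-0.19,0.97,0,0,0,0],[1,-0.19,0.97,0,0,0,0],[1,-0.19,0.97,0,0,0,0],[1,-0.19,0.97,0,0,0,0],[1,-0.19,0.97,0,0,0,0],[1,-0.19,0.97,0,0,0,0]]]'

```text
time: 19.23
position: [536.3, 94.0, 216.4]
tcp_rot: [[-1.0, -0.001, -0.001], [-0.001, 1.0, 0.0], [0.001, 0.0, -1.0]]
contact_force: [1.3, -0.6, -1.3]
width: 0.253
gripper_force: 20.0
```

Emit:
step_arm --plan '[[[1,-0.19,0.97,0,0,0,0],[1,-0.19,0.97,0,0,0,0],[1,-0.19,0.97,0,0,0,0],[1,-0.19,0.97,0,0,0,0],[1,-0.19,0.97,0,0,0,0],[1,-0.19,0.97,0,0,0,0],[1,-0.19,0.97,0,0,0,0],[1,-0.19,0.97,0,0,0,0],[1,0,0,0.4,0,0,0],[1,0,0,0.6,0,0,0]]]'

```text
time: 20.07
position: [567.5, 249.1, 197.2]
tcp_rot: [[-1.0, -0.002, 0.003], [-0.002, 1.0, 0.0], [-0.003, 0.0, -1.0]]
contact_force: [-0.8, -0.1, -0.7]
width: 0.251
gripper_force: 20.0
```

Emit:
step_arm --plan '[[[1,0,0,0.7,0,0,0],[1,0,0,0.7,0,0,0],[1,0,0,0.6,0,0,0],[1,0,0,0.5,0,0,0],[1,0,0,0.3,0,0,0],[1,0,0,0,0,0,0],[1,0,0,0,0,0,0]]]'

```text
time: 20.65
position: [566.9, 247.8, 140.2]
tcp_rot: [[-1.0, -0.0, -0.0], [-0.0, 1.0, -0.0], [0.0, -0.0, -1.0]]
contact_force: [-0.4, 0.0, -0.5]
width: 0.248
gripper_force: 20.0
```

Emit:
step_arm --plan '[[[1,0,0,0.13,0,0,0],[1,0,0,0,0,0,0],[0.3,0,0,0,0,0,0],[0.3,0,0,0,0,0,0],[0.3,0,0,0,0,0,0],[0.3,0,0,0,0,0,0],[0.3,0,0,-0.9,0,0,0],[0.3,0,0,-1,0,0,0],[0.3,0,0,-1,0,0,0],[0.3,0,0,-1,0,0,0]]]'

```text
time: 21.48
position: [566.6, 248.2, 216.4]
tcp_rot: [[-1.0, -0.001, -0.001], [-0.001, 1.0, -0.0], [0.001, -0.0, -1.0]]
contact_force: [0.9, 0.0, -1.0]
width: 0.701
gripper_force: 0.0
```

Emit:
step_arm --plan '[[[0.3,0,-1,0,0,0,0],[0.3,0,-1,0,0,0,0],[0.3,0,-1,0,0,0,0],[0.3,0,-1,0,0,0,0],[0.3,0,-1,0,0,0,0],[0.3,0,-1,0,0,0,0],[0.3,0,-1,0,0,0,0],[0.3,0,-1,0,0,0,0],[0.3,0,-1,0,0,0,0],[0.3,0,-1,0,0,0,0]]]'

```text
time: 22.32
position: [566.8, 47.3, 215.8]
tcp_rot: [[-1.0, -0.001, 0.0], [-0.001, 1.0, 0.0], [-0.0, 0.0, -1.0]]
contact_force: [0.1, -0.9, -0.6]
width: 0.703
gripper_force: 0.0
```

Emit:
step_arm --plan '[[[0.3,0,-1,0,0,0,0],[0.3,0,-1,0,0,0,0],[0.3,0,-1,0,0,0,0],[0.3,0,-1,0,0,0,0],[0.3,0,-1,0,0,0,0],[0.3,0,-1,0,0,0,0],[0.3,0,-1,0,0,0,0],[0.3,0,-1,0,0,0,0],[0.3,0,-1,0,0,0,0],[0.3,0,-1,0,0,0,0]]]'

```text
time: 23.15
position: [567.0, -152.7, 215.8]
tcp_rot: [[-1.0, -0.001, 0.0], [-0.001, 1.0, 0.0], [-0.0, 0.0, -1.0]]
contact_force: [0.8, 0.5, 0.5]
width: 0.698
gripper_force: 0.0
```

Emit:
step_arm --plan '[[[0.3,-0.03,-1,0,0,0,0],[0.3,-0.03,-1,0,0,0,0],[0.3,-0.03,-1,0,0,0,0],[0.3,-0.03,-1,0,0,0,0],[0.3,-0.03,-1,0,0,0,0],[0.3,-0.03,-1,0,0,0,0],[0.3,-0.03,-1,0,0,0,0],[0.3,-0.03,-1,0,0,0,0],[0.3,-0.03,-1,0,0,0,0],[0.3,-0.03,-1,0,0,0,0]]]'

```text
time: 23.98
position: [573.1, -352.6, 215.7]
tcp_rot: [[-1.0, -0.001, -0.0], [-0.001, 1.0, 0.0], [0.0, 0.0, -1.0]]
contact_force: [-0.0, 0.2, -0.4]
width: 0.699
gripper_force: 0.0
```

Emit:
step_arm --plan '[[[0.3,0,0,0,0,0,0],[0.3,0,0,0,0,0,0]]]'

```text
time: 24.15
position: [572.9, -352.3, 215.5]
tcp_rot: [[-1.0, 0.001, -0.0], [0.001, 1.0, 0.001], [0.0, 0.001, -1.0]]
contact_force: [-0.9, -0.1, -0.5]
width: 0.698
gripper_force: 0.0
```

```bash
python3 - <<'E'
from h import *
im,d,W=grab("wrist")
print(state()["position"]);print(knobs(im,W,38))
im,d,W=grab("top");plates(im,W);print(knobs(im,W,34,75));plates(im,W,8,24,(530,620,-400,-300))
E
```

```text
[ 573.00965798 -351.325152    215.44904827]
[[ 458.2 -441.1   45.    11.8]
 [ 611.1 -475.    46.4   10.7]]
plate 199 [568. 249.] [56. 57.] 87.1 z 32.9 slope [-0.   -0.01]
plate 419 [460. 234.] [78. 78.] 34.9 z 33.0 slope [-0.004 -0.006]
plate 242 [424. 315.] [51. 58.] 5.4 z 33.0 slope [-0.019  0.005]
[[ 790.3 -570.9   70.3   70. ]
 [ 829.4  529.6   70.4   84. ]
 [ 872.2  460.4   58.7   14.5]
 [ 749.8  498.6   71.4   77.3]
 [ 603.  -638.    63.5   91.2]
 [ 667.8   -1.3   70.1   22.9]
 [ 567.7  248.    68.2    9. ]
 [ 459.4 -439.1   48.5   10.6]
 [ 459.4  232.2   66.8   10.1]
 [ 398.6  310.    67.1   10. ]
 [ 350.1 -594.9   49.    11.2]]
```

```bash
python3 - <<'E'
from h import *
im,d,W=grab("wrist");save(im,"pics/w4.png")
print(W[180:240:15,240:270:10].round())
E
```

```text
[[[ 558. -363.   13.]
  [ 558. -354.   13.]
  [ 558. -345.   14.]]

 [[ 565. -362.   43.]
  [ 565. -354.   45.]
  [ 565. -346.   42.]]

 [[ 577. -362.   47.]
  [ 577. -354.   45.]
  [ 578. -346.   45.]]

 [[ 601. -363.   13.]
  [ 601. -354.   14.]
  [ 601. -345.   13.]]]
```

View pics/w4.png

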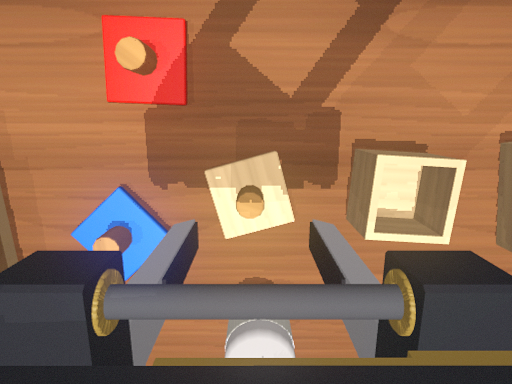

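The wrist view shows the plain square lid at (250,200), untouched, with the decoys at (145,60) and (120,233) well to the side. The top depth shows the long lid was knocked to about (399,310), so I'll fix it after this one. First I grasp the square lid.

Emit:
step_arm --plan '[[[0.3,0.02,-0.08,0.6,0,0,0],[0.3,0,0,0.9,0,0,0],[0.3,0,0,0.9,0,0,0],[0.3,0,0,0.9,0,0,0],[0.3,0,0,0.9,0,0,0],[0.3,0,0,0.6,0,0,0],[0.3,0,0,0.2,0,0,0],[0.3,0,0,0,0,0,0],[1,0,0,0,0,0,0],[1,0,0,0,0,0,0]]]'

```text
time: 25.13
position: [573.6, -353.8, 117.3]
tcp_rot: [[-1.0, -0.001, 0.002], [-0.001, 1.0, -0.002], [-0.002, -0.002, -1.0]]
contact_force: [0.4, -0.2, 0.5]
width: 0.591
gripper_force: 0.0
```

Emit:
step_arm --plan '[[[1,0,0,0,0,0,0],[1,0,0,0,0,0,0],[1,0,0,0,0,0,0],[1,0,0,0,0,0,0],[1,0,0,-0.3,0,0,0],[1,0,0,-0.8,0,0,0],[1,0,0,-1,0,0,0],[1,0,0,-1,0,0,0],[1,0,0,-1,0,0,0],[1,0,0,-0.9,0,0,0]]]'

```text
time: 25.97
position: [572.7, -353.3, 217.2]
tcp_rot: [[-1.0, -0.001, 0.0], [-0.001, 1.0, -0.0], [-0.0, -0.0, -1.0]]
contact_force: [-0.1, -0.1, -0.6]
width: 0.249
gripper_force: 20.0
```

Emit:
step_arm --plan '[[[1,0.03,0.99,0,0,0,0],[1,0.03,0.99,0,0,0,0],[1,0.03,0.99,0,0,0,0],[1,0.03,0.99,0,0,0,0],[1,0.03,0.99,0,0,0,0],[1,0.03,0.99,0,0,0,0],[1,0.03,0.99,0,0,0,0],[1,0.03,0.99,0,0,0,0],[1,0.03,0.99,0,0,0,0],[1,0.03,0.99,0,0,0,0]]]'

```text
time: 26.8
position: [566.3, -154.3, 216.0]
tcp_rot: [[-1.0, -0.0, -0.0], [-0.0, 1.0, 0.0], [0.0, 0.0, -1.0]]
contact_force: [0.6, 0.6, -0.9]
width: 0.253
gripper_force: 20.0
```

Emit:
step_arm --plan '[[[1,0.03,0.99,0,0,0,0],[1,0.03,0.99,0,0,0,0],[1,0.03,0.99,0,0,0,0],[1,0.03,0.99,0,0,0,0],[1,0.03,0.99,0,0,0,0],[1,0.03,0.99,0,0,0,0],[1,0.03,0.99,0,0,0,0],[1,0.03,0.99,0,0,0,0],[1,0.03,0.99,0,0,0,0],[1,0.03,0.99,0,0,0,0]]]'

```text
time: 27.63
position: [560.2, 43.6, 216.0]
tcp_rot: [[-1.0, -0.001, -0.0], [-0.001, 1.0, 0.0], [0.0, 0.0, -1.0]]
contact_force: [-0.2, 0.0, -0.8]
width: 0.257
gripper_force: 20.0
```

Emit:
step_arm --plan '[[[1,0.03,0.99,0,0,0,0],[1,0.03,0.99,0,0,0,0],[1,0.03,0.99,0,0,0,0],[1,0.03,0.99,0,0,0,0],[1,0.03,0.99,0,0,0,0],[1,0.03,0.99,0,0,0,0],[1,0.03,0.99,0,0,0,0],[1,0.03,0.99,0,0,0,0],[1,0.03,0.99,0,0,0,0],[1,0.03,0.99,0,0,0,0]]]'

```text
time: 28.47
position: [554.1, 241.5, 216.0]
tcp_rot: [[-1.0, -0.001, -0.0], [-0.001, 1.0, -0.0], [0.0, -0.0, -1.0]]
contact_force: [0.4, 0.3, -1.4]
width: 0.251
gripper_force: 20.0
```

Emit:
step_arm --plan '[[[1,0.03,0.99,0,0,0,0],[1,0.03,0.99,0,0,0,0],[1,0.03,0.99,0,0,0,0],[1,0.03,0.99,0,0,0,0],[1,0.03,0.99,0,0,0,0],[1,0.03,0.99,0,0,0,0],[1,0,0,0.4,0,0,0.9],[1,0,0,0.6,0,0,0.9],[1,0,0,0.6,0,0,0.92],[1,0,0,0.6,0,0,0]]]'

```text
time: 29.3
position: [550.6, 359.6, 171.4]
tcp_rot: [[-0.947, 0.321, 0.0], [0.321, 0.947, -0.0], [-0.0, -0.0, -1.0]]
contact_force: [-0.5, -0.2, -1.1]
width: 0.251
gripper_force: 20.0
```

Emit:
step_arm --plan '[[[1,0,0,0.6,0,0,0],[1,0,0,0.5,0,0,0],[1,0,0,0.4,0,0,0],[1,0,0,0.2,0,0,0],[1,0,0,0,0,0,0],[1,0,0,0,0,0,0]]]'

```text
time: 29.8
position: [551.0, 359.3, 138.6]
tcp_rot: [[-0.948, 0.319, 0.0], [0.319, 0.948, -0.0], [-0.0, -0.0, -1.0]]
contact_force: [-1.6, -0.5, 3.2]
width: 0.251
gripper_force: 20.0
```

Emit:
step_arm --plan '[[[0.3,0,0,0,0,0,0],[0.3,0,0,0,0,0,0],[0.3,0,0,0,0,0,0],[0.3,0,0,0,0,0,0],[0.3,0,0,-0.9,0,0,0],[0.3,0,0,-1,0,0,0],[0.3,0,0,-1,0,0,0],[0.3,0,0,-1,0,0,-0.9],[0.3,0,0,0,0,0,-0.9],[0.3,0,0,0,0,0,-0.92]]]'

```text
time: 30.63
position: [551.9, 360.0, 218.4]
tcp_rot: [[-1.0, -0.006, 0.004], [-0.006, 1.0, 0.002], [-0.004, 0.002, -1.0]]
contact_force: [-0.6, -0.6, -1.2]
width: 0.703
gripper_force: 0.0
```

Emit:
step_arm --plan '[[[0.3,0.95,-0.3,0,0,0,0],[0.3,0.95,-0.3,0,0,0,0],[0.3,0.95,-0.3,0,0,0,0],[0.3,0.95,-0.3,0,0,0,0],[0.3,0.95,-0.3,0,0,0,0],[0.3,0.95,-0.3,0,0,0,0],[0.3,0.95,-0.3,0,0,0,0],[0.3,0.95,-0.3,0,0,0,0],[0.3,0,0,0,0,0,0],[0.3,0,0,0,0,0,0]]]'

```text
time: 31.47
position: [398.5, 311.3, 216.0]
tcp_rot: [[-1.0, -0.001, 0.001], [-0.001, 1.0, 0.0], [-0.001, 0.0, -1.0]]
contact_force: [-0.2, 0.0, 0.1]
width: 0.7
gripper_force: 0.0
```

```bash
python3 - <<'E'
from h import *
im,d,W=grab("wrist");save(im,"pics/w5.png")
print(state()["position"]);print(knobs(im,W,50,75));plates(im,W,27,42,(320,620,180,410))
im,d,W=grab("top");plates(im,W);print(knobs(im,W,50,75))
E
```

```text
[399.42110072 311.64647691 216.29921744]
[[395.2 309.5  66.   10.7]]
plate 6529 [398. 310.] [100.  56.] 7.6 z 33.5 slope [ 0.    -0.001]
plate 1355 [440. 211.] [22. 70.] 50.7 z 33.4 slope [ 0.016 -0.001]
plate 708 [458. 264.] [20. 44.] 70.1 z 33.2 slope [ 0.021 -0.048]
plate 2471 [537. 359.] [68. 39.] 87.2 z 33.1 slope [ 0.054 -0.   ]
plate 811 [547. 248.] [56. 21.] 88.6 z 32.5 slope [ 0.112 -0.017]
plate 201 [568. 249.] [57. 57.] 88.8 z 33.1 slope [ 0.001 -0.006]
plate 377 [554. 360.] [70. 68.] 86.3 z 32.9 slope [-0.003 -0.002]
plate 419 [461. 234.] [75. 79.] 88.1 z 32.8 slope [-0.001  0.007]
[[ 704.4 -620.    69.8  164.3]
 [ 841.4  533.2   71.7   75.2]
 [ 748.   498.5   71.5   77. ]
 [ 567.   247.3   66.7   10.1]
 [ 552.4  356.8   66.9    9.6]
 [ 459.6  232.3   68.8    9.5]]
```

View pics/w5.png

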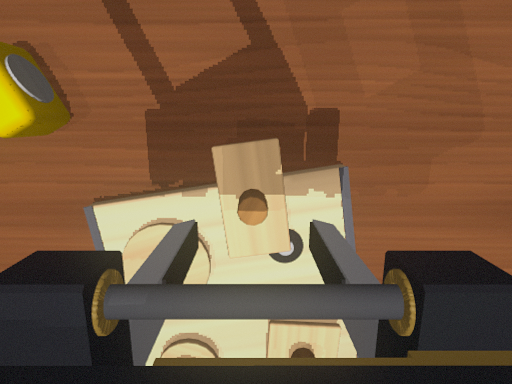

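The long lid lies flat with its knob at (252,207), off the pin at (287,245). I'll pick it up and put it back on the pin.

Emit:
step_arm --plan '[[[0.3,0.05,-0.05,0.6,0,0,0],[0.3,0,0,0.9,0,0,0],[0.3,0,0,0.9,0,0,0],[0.3,0,0,0.9,0,0,0],[0.3,0,0,0.5,0,0,0],[0.3,0,0,0.2,0,0,0],[0.3,0,0,0,0,0,0],[1,0,0,0,0,0,0],[1,0,0,0,0,0,0],[1,0,0,0,0,0,0]]]'

```text
time: 32.4
position: [398.7, 310.8, 137.0]
tcp_rot: [[-1.0, -0.001, 0.002], [-0.001, 1.0, 0.001], [-0.002, 0.001, -1.0]]
contact_force: [0.3, 0.3, 0.2]
width: 0.523
gripper_force: 0.0
```

Emit:
step_arm --plan '[[[1,0,0,0,0,0,0],[1,0,0,0,0,0,0],[1,0,0,0,0,0,0],[1,0,0,-0.4,0,0,0],[1,0,0,-0.8,0,0,0],[1,-0.77,0.53,0,0,0,0],[1,-0.77,0.53,0,0,0,0],[1,-0.77,0.53,0,0,0,0],[1,0,0,0,0,0,0],[1,0,0,0.5,0,0,0]]]'

```text
time: 33.23
position: [445.6, 343.1, 151.8]
tcp_rot: [[-1.0, -0.001, 0.004], [-0.001, 1.0, 0.002], [-0.004, 0.002, -1.0]]
contact_force: [0.1, 0.7, -2.6]
width: 0.249
gripper_force: 20.0
```

Emit:
step_arm --plan '[[[1,0,0,0.4,0,0,0],[1,0,0,0.2,0,0,0],[1,0,0,0,0,0,0],[0.3,0,0,0,0,0,0],[0.3,0,0,0,0,0,0],[0.3,0,0,0,0,0,0],[0.3,0,0,0,0,0,0],[0.3,0,0,-0.8,0,0,0],[0.3,0,0,-1,0,0,0],[0.3,0,0,-1,0,0,0]]]'

```text
time: 34.07
position: [443.0, 341.6, 193.1]
tcp_rot: [[-1.0, -0.001, -0.003], [-0.001, 1.0, -0.002], [0.003, -0.002, -1.0]]
contact_force: [0.7, 0.5, 0.4]
width: 0.687
gripper_force: 0.0
```

Emit:
step_arm --plan '[[[0,-0.69,-1,-1,0,0,0],[0,-0.69,-1,-1,0,0,0],[0,-0.69,-1,0,0,0,0],[0,-0.69,-1,0,0,0,0],[0,-0.69,-1,0,0,0,0],[0,-0.69,-1,0,0,0,0],[0,-0.69,-1,0,0,0,0],[0,-0.69,-1,0,0,0,0],[0,-0.69,-1,0,0,0,0],[0,-0.69,-1,0,0,0,0]]]'

```text
time: 34.9
position: [582.2, 141.1, 233.2]
tcp_rot: [[-1.0, -0.001, -0.001], [-0.001, 1.0, -0.0], [0.001, -0.0, -1.0]]
contact_force: [1.0, 0.2, -0.3]
width: 1.002
gripper_force: 0.0
```

Emit:
step_arm --plan '[[[0,-0.69,-1,0,0,0,0],[0,-0.69,-1,0,0,0,0],[0,-0.69,-1,0,0,0,0],[0,-0.69,-1,0,0,0,0],[0,-0.69,-1,0,0,0,0],[0,-0.69,-1,0,0,0,0],[0,-0.69,-0.93,0,0,0,0],[0,0,0,0,0,0,-1],[0,0,0,0,0,0,-1],[0,0,0,0,0,0,-1]]]'

```text
time: 35.73
position: [678.5, 2.9, 232.7]
tcp_rot: [[-0.934, -0.357, -0.002], [-0.357, 0.934, 0.0], [0.002, 0.001, -1.0]]
contact_force: [-0.4, 1.1, 0.3]
width: 1.001
gripper_force: 0.0
```

Emit:
step_arm --plan '[[[0,0,0,0,0,0,-1],[0,0,0,0,0,0,-1],[0,0,0,0,0,0,-0.2],[0,0,0,0,0,0,0],[0,0,0,0,0,0,0]]]'

```text
time: 36.15
position: [678.6, 3.7, 233.4]
tcp_rot: [[-0.813, -0.583, -0.001], [-0.583, 0.813, 0.0], [0.001, 0.001, -1.0]]
contact_force: [0.4, 0.2, -0.1]
width: 1.001
gripper_force: 0.0
```

```bash
python3 - <<'E'
from h import *
im,d,W=grab("wrist");save(im,"pics/w6.png")
print(state()["position"])
# grip & blade in gun frame as now estimated
g=np.array([753.6,44.7]);ex=np.array([.812,.583]);ey=np.array([-.583,.812])
Q=W[...,:2]-g;X=Q@ex;Y=Q@ey;Z=W[...,2]
for x0 in(-105,-95,-85,-75,-65):
    m=(abs(X-x0)<2)&(Z>70)&(Z<95)
    y=np.sort(Y[m]);print(x0,len(y),y[[0,-1]].round(1) if len(y) else '', [(round(float(a),1),round(float(b),1)) for a,b in zip(y[:-1],y[1:]) if b-a>4])
im,d,W=grab("top");plates(im,W);print(knobs(im,W,50,75))
E
```

```text
[678.61976219   3.76491188 233.52224685]
-105 248 [-16.2  48.3] [(11.4, 39.2)]
-95 240 [-15.5  45.4] [(11.4, 36.6)]
-85 233 [-15.8  42.8] [(12.2, 34.0)]
-75 239 [-15.3  39.8] [(12.2, 31.1)]
-65 227 [-14.7  36.8] [(12.2, 28.1)]
plate 202 [568. 249.] [57. 56.] 87.9 z 32.7 slope [0.017 0.   ]
plate 373 [554. 360.] [70. 68.] 87.3 z 32.7 slope [-0.004 -0.004]
plate 156 [467. 255.] [31. 76.] 73.3 z 32.5 slope [-0.01 -0.02]
plate 460 [446. 343.] [100.  57.] 7.7 z 33.1 slope [-0.011  0.002]
[[ 697.8 -632.    69.   176.2]
 [ 829.   529.1   71.9   83.9]
 [ 772.1  430.2   71.6    7.7]
 [ 744.9  502.1   72.7   62.9]
 [ 591.9  -66.9   56.3   28.5]
 [ 566.6  246.7   67.2   10. ]
 [ 552.   358.2   67.1    9.2]
 [ 447.   -25.3   57.    28. ]
 [ 460.   233.9   65.8    9.9]
 [ 444.1  340.9   67.4    9.6]]
```

View pics/w6.png

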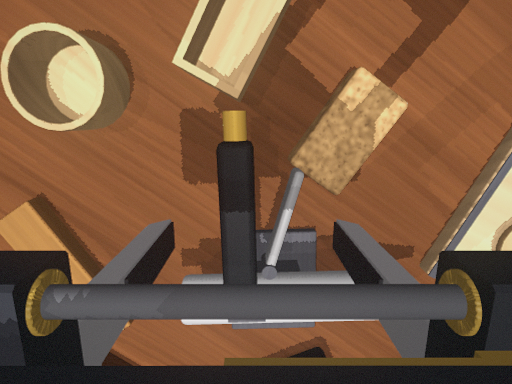

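The wrist view shows the grip at (237,215) and the blade at (285,220), both between the fingers at columns 175–335. All four lids are flat on their pins. I'll descend, squeeze and release.

Emit:
step_arm --force 25 --plan '[[[0,0,-0.1,0.5,0,0,0],[0,0,0,0.7,0,0,0],[0,0,0,0.7,0,0,0],[0,0,0,0.7,0,0,0],[0,0,0,0.7,0,0,0],[0,0,0,0.6,0,0,0],[0,0,0,0.4,0,0,0],[0,0,0,0.2,0,0,0],[0,0,0,0,0,0,0],[0,0,0,0,0,0,0]]]'

```text
time: 37.08
position: [680.2, 2.1, 144.0]
tcp_rot: [[-0.811, -0.585, 0.0], [-0.585, 0.811, -0.0], [-0.0, -0.0, -1.0]]
contact_force: [0.4, 0.0, -0.6]
width: 0.998
gripper_force: 0.0
```

Emit:
step_arm --plan '[[[0.3,0,0,0,0,0,0],[0.5,0,0,0,0,0,0],[1,0,0,0,0,0,0],[1,0,0,0,0,0,0],[1,0,0,0,0,0,0],[1,0,0,0,0,0,0],[1,0,0,0,0,0,0],[1,0,0,0,0,0,0]]]'

```text
time: 37.75
position: [680.8, 0.1, 143.5]
tcp_rot: [[-0.811, -0.586, 0.003], [-0.586, 0.811, -0.005], [0.001, -0.006, -1.0]]
contact_force: [5.2, -10.4, -6.9]
width: 0.472
gripper_force: 11.8
```

Emit:
step_arm --plan '[[[1,0,0,0,0,0,0],[1,0,0,0,0,0,0],[1,0,0,0,0,0,0],[1,0,0,0,0,0,0]]]'

```text
time: 38.08
position: [681.4, -0.9, 143.4]
tcp_rot: [[-0.811, -0.585, 0.004], [-0.585, 0.811, -0.005], [-0.0, -0.006, -1.0]]
contact_force: [3.4, -5.4, -4.5]
width: 0.446
gripper_force: 25.2
```

Emit:
step_arm --plan '[[[1,0,0,0,0,0,0],[1,0,0,0,0,0,0],[1,0,0,0,0,0,0],[1,0,0,0,0,0,0],[1,0,0,0,0,0,0],[1,0,0,0,0,0,0],[1,0,0,0,0,0,0],[1,0,0,0,0,0,0],[1,0,0,0,0,0,0],[1,0,0,0,0,0,0]]]'

```text
time: 38.92
position: [681.4, -0.9, 143.5]
tcp_rot: [[-0.811, -0.585, 0.004], [-0.585, 0.811, -0.005], [-0.0, -0.006, -1.0]]
contact_force: [3.5, -6.1, -4.0]
width: 0.443
gripper_force: 25.2
```

```bash
python3 - <<'E'
from h import *
im,d,W=grab("top");plates(im,W);print(knobs(im,W,50,75))
E
```

```text
plate 199 [569. 249.] [58. 58.] 88.0 z 32.6 slope [ 0.004 -0.002]
plate 378 [554. 360.] [69. 68.] 86.9 z 32.6 slope [-0.014 -0.006]
plate 249 [463. 246.] [49. 79.] 75.6 z 32.6 slope [-0.001 -0.   ]
plate 462 [448. 342.] [101.  59.] 6.9 z 32.9 slope [-0.011  0.005]
[[ 695.1 -603.1   70.1  169.2]
 [ 828.1  526.7   72.3   84.2]
 [ 749.4  496.4   71.6   78.5]
 [ 589.7  -63.6   57.6   29.9]
 [ 567.5  248.3   66.1    9.6]
 [ 552.   356.7   67.1   10. ]
 [ 453.4  -28.9   56.3   29.6]
 [ 459.3  231.9   67.1   10.2]
 [ 444.5  341.3   66.7   10.6]]
```

The trigger is home, with 42 mm of opening at 25 N. I'll hold a little longer, then open, wait and rise.

Emit:
step_arm --plan '[[[1,0,0,0,0,0,0],[1,0,0,0,0,0,0],[0,0,0,0,0,0,0],[0,0,0,0,0,0,0],[0,0,0,0,0,0,0],[0,0,0,0,0,0,0],[0,0,0,0,0,0,0],[0,0,0,0,0,0,0],[0,0,0,0,0,0,0],[0,0,0,0,0,0,0]]]'

```text
time: 39.8
position: [680.1, 1.5, 144.2]
tcp_rot: [[-0.811, -0.585, 0.001], [-0.585, 0.811, -0.001], [0.0, -0.001, -1.0]]
contact_force: [0.1, -0.6, -0.4]
width: 0.974
gripper_force: 0.0
```

Emit:
step_arm --plan '[[[0,0,0,-0.5,0,0,0],[0,0,0,-0.9,0,0,0],[0,0,0,-1,0,0,0],[0,0,0,-1,0,0,0],[0,0,0,-1,0,0,0],[0,0,0,0,0,0,1],[0,0,0,0,0,0,1],[0,0,0,0,0,0,1],[0,0,0,0,0,0,1],[0,0,0,0,0,0,1]]]'

```text
time: 40.63
position: [680.1, 1.7, 233.0]
tcp_rot: [[-1.0, -0.018, 0.001], [-0.018, 1.0, -0.001], [-0.001, -0.001, -1.0]]
contact_force: [-0.0, -0.1, 0.8]
width: 1.0
gripper_force: 0.0
```

Emit:
step_arm --plan '[[[0.3,0,0,0,0,0,0.2],[0.3,0,0,0,0,0,0],[0.3,0,0,0,0,0,0]]]'

```text
time: 40.88
position: [680.0, 1.9, 232.3]
tcp_rot: [[-1.0, -0.003, 0.001], [-0.003, 1.0, -0.0], [-0.001, -0.0, -1.0]]
contact_force: [0.0, 0.2, -0.1]
width: 0.821
gripper_force: 0.0
```

```bash
python3 - <<'E'
from h import *
im,d,W=grab("wrist")
g=np.array([753.6,44.7]);ex=np.array([.812,.583]);ey=np.array([-.583,.812])
Q=W[...,:2]-g;X=Q@ex;Y=Q@ey;Z=W[...,2]
m=(abs(X+95)<3)&(Z>70)&(Z<95);print(Y[m].min(),Y[m].max())
im,d,W=grab("top");plates(im,W);print(knobs(im,W,50,75))
def ring(n,u,v,r,lo,hi,b):
    plates(im,W,lo,hi,b)
for b in((640,740,-230,-130),(410,500,-75,20),(520,615,-270,-180),(515,635,-130,-45)): plates(im,W,46,66,b)
E
```

```text
-15.693655373836613 45.218812449295065
plate 197 [569. 249.] [56. 58.] 88.0 z 32.5 slope [-0.024  0.018]
plate 383 [554. 359.] [68. 68.] 87.6 z 32.8 slope [ 0. -0.]
plate 168 [466. 254.] [34. 76.] 75.7 z 33.4 slope [-0.     0.023]
plate 461 [446. 343.] [99. 57.] 7.8 z 32.8 slope [0.001 0.003]
[[ 697.6 -600.7   70.3  167.4]
 [ 828.8  527.7   72.2   84.3]
 [ 747.3  495.9   72.9   77.8]
 [ 590.5  -76.7   57.2   34.5]
 [ 566.1  248.1   67.8    9.6]
 [ 552.4  357.4   66.6    9.9]
 [ 447.1  -25.5   57.4   27.3]
 [ 459.6  233.2   67.6    9.9]
 [ 442.4  341.    68.5    9.1]]
plate 144 [ 688. -177.] [76. 79.] 84.8 z 53.3 slope [ 0.003 -0.001]
plate 106 [452. -29.] [54. 58.] 86.7 z 53.0 slope [-0.009  0.003]
plate 164 [ 568. -223.] [68. 68.] 87.4 z 53.2 slope [ 0.005 -0.006]
plate 182 [574. -87.] [101.  56.] 7.7 z 53.5 slope [0.016 0.002]
```

The trigger has sprung back (blade at y≈45) and all the lids stayed put. Now I'll move the small lid to its box.

Emit:
step_arm --force 20 --plan '[[[0.3,0.44,0.95,0,0,0,0],[0.3,0.44,0.95,0,0,0,0],[0.3,0.44,0.95,0,0,0,0],[0.3,0.44,0.95,0,0,0,0],[0.3,0.44,0.95,0,0,0,0],[0.3,0.44,0.95,0,0,0,0],[0.3,0.44,0.95,0,0,0,0],[0.3,0.44,0.95,0,0,0,0],[0.3,0.44,0.95,0,0,0,0],[0.3,0.44,0.95,0,0,0,0]]]'

```text
time: 41.82
position: [591.4, 192.9, 232.0]
tcp_rot: [[-1.0, -0.002, 0.0], [-0.002, 1.0, -0.0], [-0.0, -0.0, -1.0]]
contact_force: [0.6, -0.6, 0.4]
width: 0.701
gripper_force: 0.0
```

Emit:
step_arm --plan '[[[0.3,0.44,0.95,0,0,0,0],[0.3,0.44,0.95,0,0,0,0],[0.3,0.44,0.9,0,0,0,0],[0.3,0,0,0.5,0,0,0],[0.3,0,0,0.9,0,0,0],[0.3,0,0,0.9,0,0,0],[0.3,0,0,0.9,0,0,0],[0.3,0,0,0.9,0,0,0],[0.3,0,0,0.4,0,0,0],[0.3,0,0,0.2,0,0,0]]]'

```text
time: 42.65
position: [564.5, 247.1, 135.6]
tcp_rot: [[-1.0, -0.001, -0.004], [-0.001, 1.0, -0.001], [0.004, -0.001, -1.0]]
contact_force: [-0.2, 0.6, -0.2]
width: 0.697
gripper_force: 0.0
```

Emit:
step_arm --plan '[[[0.3,0,0,0,0,0,0],[0.3,0,0,0,0,0,0]]]'

```text
time: 42.82
position: [566.0, 247.9, 138.4]
tcp_rot: [[-1.0, -0.001, 0.001], [-0.001, 1.0, 0.0], [-0.001, 0.0, -1.0]]
contact_force: [-0.3, 0.1, 0.9]
width: 0.696
gripper_force: 0.0
```

Emit:
step_arm --plan '[[[1,0,0,0,0,0,0],[1,0,0,0,0,0,0],[1,0,0,0,0,0,0],[1,0,0,0,0,0,0],[1,0,0,0,0,0,0],[1,0,0,0,0,0,0],[1,0,0,-0.5,0,0,0],[1,0,0,-1,0,0,0],[1,0,0,-1,0,0,0],[1,0,0,-1,0,0,0]]]'

```text
time: 43.65
position: [565.0, 247.9, 208.7]
tcp_rot: [[-1.0, -0.001, -0.001], [-0.001, 1.0, -0.0], [0.001, -0.0, -1.0]]
contact_force: [-0.3, 0.4, -1.7]
width: 0.248
gripper_force: 20.0
```

Emit:
step_arm --plan '[[[1,0,0,-1,0,0,0],[1,0.42,-0.99,0,0,0,0],[1,0.42,-0.99,0,0,0,0],[1,0.42,-0.99,0,0,0,0],[1,0.42,-0.99,0,0,0,0],[1,0.42,-0.99,0,0,0,0],[1,0.42,-0.99,0,0,0,0],[1,0.42,-0.99,0,0,0,0],[1,0.42,-0.99,0,0,0,0],[1,0.42,-0.99,0,0,0,0]]]'

```text
time: 44.48
position: [489.3, 68.9, 228.3]
tcp_rot: [[-1.0, -0.001, 0.0], [-0.001, 1.0, -0.0], [-0.0, -0.0, -1.0]]
contact_force: [-1.3, -0.5, -2.0]
width: 0.253
gripper_force: 20.0
```

Emit:
step_arm --plan '[[[1,0.42,-0.99,0,0,0,0],[1,0.42,-0.99,0,0,0,0],[1,0.42,-0.99,0,0,0,0],[1,0.42,-0.99,0,0,0,0],[1,0.36,-1,0,0,0,0],[1,0,0,0.6,0,0,0],[1,0,0,0.6,0,0,0],[1,0,0,0.4,0,0,0],[1,0,0,0,0,0,0],[1,0,0,0,0,0,0]]]'

```text
time: 45.32
position: [448.9, -29.2, 195.7]
tcp_rot: [[-1.0, -0.001, -0.001], [-0.001, 1.0, 0.0], [0.001, 0.0, -1.0]]
contact_force: [-0.1, -0.3, -1.0]
width: 0.249
gripper_force: 20.0
```

```bash
python3 - <<'E'
from h import *
im,d,W=grab("wrist");save(im,"pics/w7.png")
print(state()["position"])
# box rim z 50-60 outside the lid
b=(400,510,-90,30);plates(im,W,48,58,b)
E
```

```text
[449.35390828 -29.27328313 196.18044832]
plate 658 [433. -34.] [21. 56.] 9.1 z 54.0 slope [0.063 0.002]
```

View pics/w7.png

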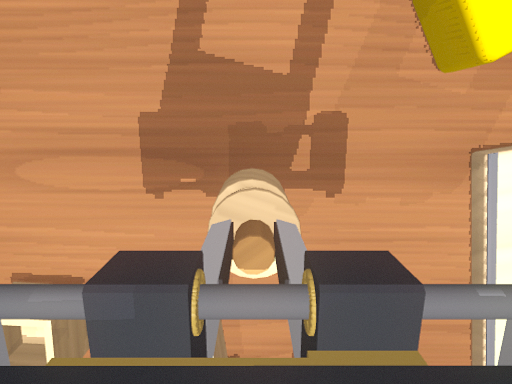

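The wrist view shows the small lid held over its box, with the box front arc at (253,172) in line with the lid at column 254. Lowering.

Emit:
step_arm --plan '[[[1,0,0,0.5,0,0,0],[1,0,0,0.5,0,0,0],[1,0,0,0.3,0,0,0],[1,0,0,0,0,0,0],[1,0,0,0,0,0,0]]]'

```text
time: 45.78
position: [449.8, -29.1, 169.9]
tcp_rot: [[-1.0, -0.001, 0.001], [-0.001, 1.0, 0.001], [-0.001, 0.001, -1.0]]
contact_force: [-0.4, 1.2, 1.0]
width: 0.247
gripper_force: 20.0
```

Emit:
step_arm --plan '[[[1,0,0,0.1,0,0,0],[1,0,0,0,0,0,0],[0.3,0,0,0,0,0,0],[0.3,0,0,0,0,0,0],[0.3,0,0,0,0,0,0],[0.3,0,0,0,0,0,0],[0.3,0,0,-0.7,0,0,0],[0.3,0,0,-1,0,0,0],[0.3,0,0,-1,0,0,0],[0.3,0,0,-0.3,0,0,0]]]'

```text
time: 46.62
position: [450.5, -29.8, 230.1]
tcp_rot: [[-1.0, -0.001, 0.004], [-0.001, 1.0, -0.001], [-0.004, -0.001, -1.0]]
contact_force: [0.5, 0.1, 0.3]
width: 0.695
gripper_force: 0.0
```

Emit:
step_arm --plan '[[[0.3,-0.045,1,0,0,0,0],[0.3,-0.045,1,0,0,0,0],[0.3,-0.045,1,0,0,0,0],[0.3,-0.045,1,0,0,0,0],[0.3,-0.045,1,0,0,0,0],[0.3,-0.045,1,0,0,0,0],[0.3,-0.045,1,0,0,0,0],[0.3,-0.045,1,0,0,0,0],[0.3,-0.045,1,0,0,0,0],[0.3,-0.045,1,0,0,0,0]]]'

```text
time: 47.45
position: [457.5, 171.4, 226.7]
tcp_rot: [[-1.0, -0.001, -0.001], [-0.001, 1.0, -0.0], [0.001, -0.0, -1.0]]
contact_force: [0.5, 0.8, -0.0]
width: 0.702
gripper_force: 0.0
```

Emit:
step_arm --plan '[[[0.3,-0.045,1,0,0,0,0],[0.3,-0.045,1,0,0,0,0],[0.3,-0.045,1,0,0,0,0],[0.3,0,0.1,0.5,0,0,0],[0.3,0,0,0.9,0,0,0],[0.3,0,0,0.9,0,0,0],[0.3,0,0,0.9,0,0,0],[0.3,0,0,0.7,0,0,0],[0.3,0,0,0.4,0,0,0],[0.3,0,0,0.2,0,0,0]]]'

```text
time: 48.28
position: [459.3, 231.5, 135.4]
tcp_rot: [[-1.0, -0.0, -0.004], [-0.0, 1.0, -0.002], [0.004, -0.002, -1.0]]
contact_force: [-0.2, 0.9, 0.5]
width: 0.7
gripper_force: 0.0
```

Emit:
step_arm --plan '[[[0.3,0,0,0,0,0,0],[0.3,0,0,0,0,0,0]]]'

```text
time: 48.45
position: [461.0, 232.4, 138.0]
tcp_rot: [[-1.0, -0.0, 0.0], [-0.0, 1.0, -0.0], [-0.0, -0.0, -1.0]]
contact_force: [0.2, -0.9, 0.1]
width: 0.702
gripper_force: 0.0
```

```bash
python3 - <<'E'
from h import *
im,d,W=grab("top");plates(im,W);print(state()["position"],knobs(im,W,50,112))
plates(im,W,55,75,(400,500,-80,30))
E
```

```text
plate 165 [428. 340.] [40. 57.] 10.0 z 32.9 slope [ 0.033 -0.037]
[461.32675037 232.53213109 138.48098891] [[ 696.4 -623.6   69.9  172.7]
 [ 879.8  543.1   83.8   69.6]
 [ 747.3  499.    83.6   80.2]
 [ 452.7  -28.9   97.     9.8]]
plate 232 [454. -27.] [57. 58.] 86.8 z 62.1 slope [0.005 0.002]
```

The small lid is home with its plate top at 62 mm and level. Next is the big lid.

Emit:
step_arm --plan '[[[1,0,0,0,0,0,0],[1,0,0,0,0,0,0],[1,0,0,0,0,0,0],[1,0,0,0,0,0,0],[1,0,0,0,0,0,0],[1,0,0,0,0,0,0],[1,0,0,-0.5,0,0,0],[1,0,0,-1,0,0,0],[1,0,0,-1,0,0,0],[1,0,0,-1,0,0,0]]]'

```text
time: 49.33
position: [460.3, 232.4, 208.7]
tcp_rot: [[-1.0, -0.001, -0.001], [-0.001, 1.0, -0.0], [0.001, -0.0, -1.0]]
contact_force: [-0.4, 0.5, -1.3]
width: 0.249
gripper_force: 20.0
```

Emit:
step_arm --plan '[[[1,0,0,-1,0,0,0],[1,0,0,-0.5,0,0,0],[1,-0.54,-0.98,0,0,0,0],[1,-0.54,-0.98,0,0,0,0],[1,-0.54,-0.98,0,0,0,0],[1,-0.54,-0.98,0,0,0,0],[1,-0.54,-0.98,0,0,0,0],[1,-0.54,-0.98,0,0,0,0],[1,-0.54,-0.98,0,0,0,0],[1,-0.54,-0.98,0,0,0,0]]]'

```text
time: 50.17
position: [547.3, 74.8, 237.6]
tcp_rot: [[-1.0, -0.001, -0.001], [-0.001, 1.0, 0.0], [0.001, 0.0, -1.0]]
contact_force: [-0.1, 0.4, -0.3]
width: 0.249
gripper_force: 20.0
```

Emit:
step_arm --plan '[[[1,-0.54,-0.98,0,0,0,0],[1,-0.54,-0.98,0,0,0,0],[1,-0.54,-0.98,0,0,0,0],[1,-0.54,-0.98,0,0,0,0],[1,-0.54,-0.98,0,0,0,0],[1,-0.54,-0.98,0,0,0,0],[1,-0.54,-0.98,0,0,0,0],[1,-0.54,-0.98,0,0,0,0],[1,-0.54,-0.98,0,0,0,0],[1,-0.54,-0.98,0,0,0,0]]]'

```text
time: 51.0
position: [655.4, -121.0, 237.3]
tcp_rot: [[-1.0, -0.0, -0.001], [-0.0, 1.0, 0.0], [0.001, 0.0, -1.0]]
contact_force: [-0.5, -1.0, -0.4]
width: 0.253
gripper_force: 20.0
```

Emit:
step_arm --plan '[[[1,-0.54,-0.98,0,0,0,0],[1,-0.54,-0.93,0,0,0,0],[1,0,0,0.5,0,0,0],[1,0,0,0.8,0,0,0],[1,0,0,0.7,0,0,0],[1,0,0,0.2,0,0,0],[1,0,0,0,0,0,0],[1,0,0,0,0,0,0]]]'

```text
time: 51.67
position: [676.5, -157.6, 193.2]
tcp_rot: [[-1.0, -0.001, -0.001], [-0.001, 1.0, 0.001], [0.001, 0.001, -1.0]]
contact_force: [0.8, 0.2, -0.6]
width: 0.248
gripper_force: 20.0
```

```bash
cat >> h.py <<'E'
def seen(im,W,lo,hi,b):
    "extent of points of a height band in a box"
    m=(W[...,2]>lo)&(W[...,2]<hi)&(W[...,0]>b[0])&(W[...,0]<b[1])&(W[...,1]>b[2])&(W[...,1]<b[3])
    S=W[m];print('seen',len(S),S[:,:2].min(0).round(1),S[:,:2].max(0).round(1))
    return S
E
python3 - <<'E'
from h import *
im,d,W=grab("wrist");save(im,"pics/w8.png")
print(state()["position"])
S=seen(im,W,49,60,(620,760,-250,-110))
# fit circle r=40 to outer rim
from scipy.optimize import least_squares
x0=S[:,0].min()
T=[]
for y in np.arange(-205,-150,3):
    q=S[abs(S[:,1]-y)<1.5]
    if len(q):T.append([q[:,0].min(),y])
T=np.array(T);r=least_squares(lambda c:np.hypot(T[:,0]-c[0],T[:,1]-c[1])-40,[688,-177],loss='soft_l1');print(r.x,np.abs(r.fun).mean())
E
```

```text
[ 677.09228126 -157.85102189  194.26299722]
seen 795 [ 620.3 -218.8] [ 704.7 -110.1]
[ 688.78308059 -180.53018324] 0.17654104696236406
```

I came up one row short. The wrist circle fit agrees with the top camera for the box to within about 2 mm, so I'll shift and lower.

Emit:
step_arm --plan '[[[1,-0.3,-0.52,0,0,0,0],[1,-0.28,-0.52,0,0,0,0],[1,0,0,0.2,0,0,0],[1,0,0,0.4,0,0,0],[1,0,0,0.4,0,0,0],[1,0,0,0.2,0,0,0],[1,0,0,0,0,0,0],[1,0,0,0,0,0,0]]]'

```text
time: 52.38
position: [688.5, -178.7, 171.4]
tcp_rot: [[-1.0, -0.001, -0.0], [-0.001, 1.0, -0.0], [0.0, -0.0, -1.0]]
contact_force: [-2.9, 0.6, 7.7]
width: 0.25
gripper_force: 20.0
```

Emit:
step_arm --plan '[[[1,0,0,-0.15,0,0,0],[1,0.1,0,0,0,0,0],[1,0,0,0.1,0,0,0],[1,0,0,0.1,0,0,0],[1,0,0,0,0,0,0],[1,0,0,0,0,0,0]]]'

```text
time: 52.88
position: [686.3, -178.7, 171.1]
tcp_rot: [[-1.0, -0.001, -0.001], [-0.001, 1.0, 0.0], [0.001, 0.0, -1.0]]
contact_force: [-3.8, 1.6, 10.6]
width: 0.247
gripper_force: 20.0
```

```bash
python3 - <<'E'
from h import *
im,d,W=grab("wrist");save(im,"pics/w9.png")
S=seen(im,W,50,60,(620,760,-250,-110));S=seen(im,W,61,80,(620,760,-250,-110))
A=np.c_[S[:,:2]-S[:,:2].mean(0),np.ones(len(S))];print(np.linalg.lstsq(A,S[:,2],rcond=None)[0],S[:,:2].mean(0))
E
```

```text
seen 111 [ 620.2 -209. ] [ 688.6 -110.1]
seen 6991 [ 647.1 -218.6] [ 723.4 -139.7]
[3.11530377e-03 6.17958928e-04 6.31941184e+01] [ 675.35888786 -179.17746591]
```

View pics/w9.png

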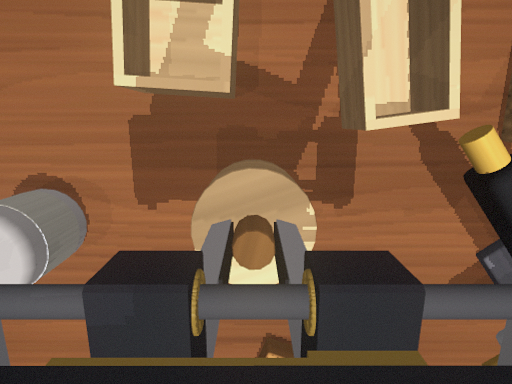

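The plate is level at 63 mm, so the big lid is seated on its box (lid at (253,225), box rim concentric). I'll ease off and release, then fetch the square lid.

Emit:
step_arm --plan '[[[1,0,0,-0.1,0,0,0],[0.3,0,0,0,0,0,0],[0.3,0,0,0,0,0,0],[0.3,0,0,0,0,0,0],[0.3,0,0,0,0,0,0],[0.3,0,0,-0.7,0,0,0],[0.3,0,0,-1,0,0,0],[0.3,0,0,-1,0,0,0],[0.3,0,0,-0.5,0,0,0],[0.3,0,0,0,0,0,0]]]'

```text
time: 53.77
position: [688.5, -179.8, 239.7]
tcp_rot: [[-1.0, -0.001, 0.007], [-0.001, 1.0, -0.003], [-0.007, -0.003, -1.0]]
contact_force: [0.0, 0.9, 1.2]
width: 0.701
gripper_force: 0.0
```

Emit:
step_arm --plan '[[[0.3,0.25,1,0,0,0,0],[0.3,0.25,1,0,0,0,0],[0.3,0.25,1,0,0,0,0],[0.3,0.25,1,0,0,0,0],[0.3,0.25,1,0,0,0,0],[0.3,0.25,1,0,0,0,0],[0.3,0.25,1,0,0,0,0],[0.3,0.25,1,0,0,0,0],[0.3,0.25,1,0,0,0,0],[0.3,0.25,1,0,0,0,0]]]'

```text
time: 54.6
position: [635.5, 21.8, 233.7]
tcp_rot: [[-1.0, -0.0, -0.002], [-0.0, 1.0, 0.0], [0.002, 0.0, -1.0]]
contact_force: [-0.7, 0.9, 0.0]
width: 0.699
gripper_force: 0.0
```

Emit:
step_arm --plan '[[[0.3,0.25,1,0,0,0,0],[0.3,0.25,1,0,0,0,0],[0.3,0.25,1,0,0,0,0],[0.3,0.25,1,0,0,0,0],[0.3,0.25,1,0,0,0,0],[0.3,0.25,1,0,0,0,0],[0.3,0.25,1,0,0,0,0],[0.3,0.25,1,0,0,0,0],[0.3,0.25,1,0,0,0,0],[0.3,0.25,1,0,0,0,0]]]'

```text
time: 55.43
position: [585.4, 221.7, 233.8]
tcp_rot: [[-1.0, -0.001, -0.002], [-0.001, 1.0, -0.0], [0.002, -0.0, -1.0]]
contact_force: [0.9, -0.5, 0.2]
width: 0.701
gripper_force: 0.0
```

Emit:
step_arm --plan '[[[0.3,0.25,1,0,0,0,0],[0.3,0.25,1,0,0,0,0],[0.3,0.25,1,0,0,0,0],[0.3,0.25,1,0,0,0,0],[0.3,0.25,1,0,0,0,0],[0.3,0.25,1,0,0,0,0],[0.3,0.25,0.9,0,0,0,0],[0.3,0,0,0,0,0,0],[0.3,0,0,0,0,0,0]]]'

```text
time: 56.18
position: [550.5, 359.1, 233.8]
tcp_rot: [[-1.0, -0.003, -0.001], [-0.003, 1.0, -0.001], [0.001, -0.001, -1.0]]
contact_force: [-0.8, 0.1, 0.1]
width: 0.699
gripper_force: 0.0
```

```bash
python3 - <<'E'
from h import *
im,d,W=grab("wrist")
print(state()["position"]);plates(im,W,27,42,(320,620,180,410))
im,d,W=grab("top")
for b,l,h in(((630,750,-240,-120),56,75),((520,615,-270,-180),46,66),((515,635,-130,-45),46,66),((400,500,-80,30),56,75),((380,500,290,400),27,42)): plates(im,W,l,h,b)
E
```

```text
[550.909639   358.34823174 233.95671735]
plate 7564 [445. 341.] [100.  56.] 7.7 z 33.6 slope [-0.001 -0.002]
plate 4658 [553. 358.] [68. 68.] 86.6 z 33.5 slope [ 0.001 -0.001]
plate 388 [ 686. -176.] [76. 76.] 85.5 z 62.0 slope [-0.001  0.01 ]
plate 165 [ 567. -223.] [68. 69.] 86.0 z 53.2 slope [ 0.003 -0.006]
plate 183 [573. -88.] [101.  56.] 7.6 z 53.6 slope [-0.001  0.004]
plate 229 [455. -28.] [58. 58.] 26.2 z 62.1 slope [-0.003 -0.001]
plate 477 [446. 342.] [100.  58.] 7.6 z 32.8 slope [ 0.    -0.005]
```

Emit:
step_arm --plan '[[[0.3,-0.08,0,0.6,0,0,0],[0.3,0,0,0.9,0,0,0],[0.3,0,0,0.9,0,0,0],[0.3,0,0,0.9,0,0,0],[0.3,0,0,0.8,0,0,0],[0.3,0,0,0.5,0,0,0],[0.3,0,0,0.2,0,0,0],[0.3,0,0,0,0,0,0],[0.3,0,0,0,0,0,0]]]'

```text
time: 57.03
position: [553.4, 358.6, 139.2]
tcp_rot: [[-1.0, -0.0, 0.001], [-0.0, 1.0, 0.0], [-0.001, 0.0, -1.0]]
contact_force: [0.1, 0.2, -0.9]
width: 0.7
gripper_force: 0.0
```

Emit:
step_arm --plan '[[[1,0,0,0,0,0,0],[1,0,0,0,0,0,0],[1,0,0,0,0,0,0],[1,0,0,0,0,0,0],[1,0,0,0,0,0,0],[1,0,0,0,0,0,0],[1,0,0,-0.5,0,0,0],[1,0,0,-1,0,0,0],[1,0,0,-1,0,0,0],[1,0,0,-1,0,0,0]]]'

```text
time: 57.87
position: [552.4, 358.6, 209.5]
tcp_rot: [[-1.0, -0.001, -0.001], [-0.001, 1.0, -0.001], [0.001, -0.001, -1.0]]
contact_force: [1.1, 1.0, -1.0]
width: 0.249
gripper_force: 20.0
```

Emit:
step_arm --plan '[[[1,0,0,-1,0,0,0],[1,0,0,-0.3,0,0,0],[1,0,0,0,0,0,0]]]'

```text
time: 58.12
position: [554.0, 359.4, 237.9]
tcp_rot: [[-1.0, -0.001, 0.005], [-0.001, 1.0, 0.002], [-0.005, 0.002, -1.0]]
contact_force: [-0.3, 0.0, -1.9]
width: 0.248
gripper_force: 20.0
```

Emit:
step_arm --plan '[[[1,-0.022,-0.97,0,0,0,0],[1,-0.022,-0.97,0,0,0,0],[1,-0.022,-0.97,0,0,0,0],[1,-0.022,-0.97,0,0,0,0],[1,-0.022,-0.97,0,0,0,0],[1,-0.022,-0.97,0,0,0,0],[1,-0.022,-0.97,0,0,0,0],[1,-0.022,-0.97,0,0,0,0],[1,-0.022,-0.97,0,0,0,0],[1,-0.022,-0.97,0,0,0,0]]]'

```text
time: 58.95
position: [556.2, 163.7, 232.9]
tcp_rot: [[-1.0, -0.001, -0.003], [-0.001, 1.0, -0.0], [0.003, -0.0, -1.0]]
contact_force: [-0.1, 0.1, -2.1]
width: 0.252
gripper_force: 20.0
```

Emit:
step_arm --plan '[[[1,-0.022,-0.97,0,0,0,0],[1,-0.022,-0.97,0,0,0,0],[1,-0.022,-0.97,0,0,0,0],[1,-0.022,-0.97,0,0,0,0],[1,-0.022,-0.97,0,0,0,0],[1,-0.022,-0.97,0,0,0,0],[1,-0.022,-0.97,0,0,0,0],[1,-0.022,-0.97,0,0,0,0],[1,-0.022,-0.97,0,0,0,0],[1,-0.022,-0.97,0,0,0,0]]]'

```text
time: 59.78
position: [560.7, -29.9, 232.9]
tcp_rot: [[-1.0, -0.001, -0.003], [-0.001, 1.0, 0.001], [0.003, 0.001, -1.0]]
contact_force: [0.5, -0.6, -1.1]
width: 0.25
gripper_force: 20.0
```

Emit:
step_arm --plan '[[[1,-0.022,-0.97,0,0,0,0],[1,-0.022,-0.97,0,0,0,0],[1,-0.022,-0.97,0,0,0,0],[1,-0.022,-0.97,0,0,0,0],[1,-0.022,-0.97,0,0,0,0],[1,-0.022,-0.97,0,0,0,0],[1,-0.022,-0.97,0,0,0,0],[1,-0.022,-0.97,0,0,0,0],[1,-0.022,-0.97,0,0,0,0],[1,-0.022,-0.97,0,0,0,0]]]'

```text
time: 60.62
position: [565.4, -223.6, 232.8]
tcp_rot: [[-1.0, -0.0, -0.003], [-0.0, 1.0, 0.002], [0.003, 0.002, -1.0]]
contact_force: [-0.4, -0.2, -1.5]
width: 0.25
gripper_force: 20.0
```

Emit:
step_arm --plan '[[[1,0,0,0.5,0,0,0],[1,0,0,0.8,0,0,0],[1,0,0,0.5,0,0,0],[1,0,0,0.2,0,0,0],[1,0,0,0,0,0,0],[1,0,0,0,0,0,0]]]'

```text
time: 61.12
position: [566.2, -222.4, 194.1]
tcp_rot: [[-1.0, -0.001, -0.001], [-0.001, 1.0, 0.001], [0.001, 0.001, -1.0]]
contact_force: [0.4, 0.0, -0.7]
width: 0.252
gripper_force: 20.0
```

```bash
python3 - <<'E'
from h import *
im,d,W=grab("wrist");save(im,"pics/w10.png")
print(state()["position"]);S=seen(im,W,51,60,(510,620,-275,-170));S=seen(im,W,72,100,(510,620,-275,-170))
plates(im,W,72,95,(510,620,-275,-170))
E
```

```text
[ 566.64933452 -222.71189817  195.02461811]
seen 687 [ 531.2 -257.3] [ 539.3 -189.5]
seen 5996 [ 531.9 -256.8] [ 602.1 -186.8]
plate 5199 [ 557. -222.] [68. 48.] 86.7 z 83.3 slope [0.024 0.011]
plate 674 [ 593. -222.] [32. 19.] 89.8 z 83.6 slope [-0.035  0.012]
```

View pics/w10.png

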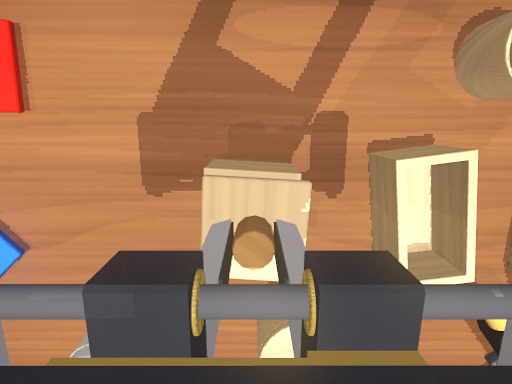

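The held lid at (255,210) and its box edge at (252,168) line up within about 1.5 mm, with the same yaw. Lowering.

Emit:
step_arm --plan '[[[1,0,-0.07,0.2,0,0,0],[1,0,0,0.35,0,0,0],[1,0,0,0.3,0,0,0],[1,0,0,0.1,0,0,0],[1,0,0,0,0,0,0],[1,0,0,0,0,0,0]]]'

```text
time: 61.67
position: [566.2, -224.5, 175.5]
tcp_rot: [[-1.0, -0.001, -0.001], [-0.001, 1.0, 0.0], [0.001, 0.0, -1.0]]
contact_force: [0.3, -1.0, -1.9]
width: 0.249
gripper_force: 20.0
```

```bash
python3 - <<'E'
from h import *
im,d,W=grab("wrist")
print(state()["position"],state()["contact_force"]);plates(im,W,59,75,(510,620,-275,-170))
E
```

```text
[ 566.41865117 -224.64506535  175.79736395] [ 0.09517622  0.34037927 -1.90802967]
plate 5172 [ 557. -224.] [68. 48.] 87.0 z 64.6 slope [0.026 0.01 ]
plate 675 [ 593. -224.] [32. 18.] 88.7 z 64.8 slope [-0.018  0.01 ]
```

Emit:
step_arm --plan '[[[1,0,0,0.08,0,0,0],[1,0,0,0,0,0,0],[0.3,0,0,0,0,0,0],[0.3,0,0,0,0,0,0],[0.3,0,0,0,0,0,0],[0.3,0,0,0,0,0,0],[0.3,0,0,-0.5,0,0,0],[0.3,0,0,-0.9,0,0,0],[0.3,0,0,-1,0,0,0],[0.3,0,0,-0.5,0,0,0]]]'

```text
time: 62.55
position: [567.5, -225.2, 235.6]
tcp_rot: [[-1.0, -0.001, 0.004], [-0.001, 1.0, -0.002], [-0.004, -0.002, -1.0]]
contact_force: [0.3, -0.8, 0.3]
width: 0.699
gripper_force: 0.0
```

Emit:
step_arm --plan '[[[0.3,0,0,0,0,0,0]]]'

```text
time: 62.63
position: [568.2, -225.6, 236.4]
tcp_rot: [[-1.0, -0.001, 0.006], [-0.001, 1.0, -0.004], [-0.006, -0.004, -1.0]]
contact_force: [0.1, -1.0, -0.1]
width: 0.7
gripper_force: 0.0
```

```bash
python3 - <<'E'
from h import *
im,d,W=grab("wrist")
print(state()["position"],state()["contact_force"]);plates(im,W,59,75,(510,620,-275,-170));print(seen(im,W,48,57,(510,620,-275,-170)).shape)
E
```

```text
[ 567.35336333 -225.09433859  234.43121415] [ 0.76139491  0.16392457 -0.99659225]
plate 5592 [ 568. -225.] [68. 68.] 86.6 z 62.5 slope [ 0.001 -0.001]
seen 214 [ 531.1 -260.9] [ 590.8 -189.6]
(214, 3)
```

The square lid is home. The long lid is last, with a firmer grip and gentler lift.

Emit:
step_arm --force 40 --plan '[[[0.3,0.21,0.98,0,0,0,0],[0.3,0.21,0.98,0,0,0,0],[0.3,0.21,0.98,0,0,0,0],[0.3,0.21,0.98,0,0,0,0],[0.3,0.21,0.98,0,0,0,0],[0.3,0.21,0.98,0,0,0,0],[0.3,0.21,0.98,0,0,0,0],[0.3,0.21,0.98,0,0,0,0],[0.3,0.21,0.98,0,0,0,0],[0.3,0.21,0.98,0,0,0,0]]]'

```text
time: 63.52
position: [523.1, -27.5, 230.8]
tcp_rot: [[-1.0, -0.0, -0.003], [-0.0, 1.0, 0.001], [0.003, 0.001, -1.0]]
contact_force: [0.2, -0.1, 0.1]
width: 0.699
gripper_force: 0.0
```

Emit:
step_arm --plan '[[[0.3,0.21,0.98,0,0,0,0],[0.3,0.21,0.98,0,0,0,0],[0.3,0.21,0.98,0,0,0,0],[0.3,0.21,0.98,0,0,0,0],[0.3,0.21,0.98,0,0,0,0],[0.3,0.21,0.98,0,0,0,0],[0.3,0.21,0.98,0,0,0,0],[0.3,0.21,0.98,0,0,0,0],[0.3,0.21,0.98,0,0,0,0],[0.3,0.21,0.98,0,0,0,0]]]'

```text
time: 64.35
position: [481.0, 168.1, 230.9]
tcp_rot: [[-1.0, -0.001, -0.002], [-0.001, 1.0, -0.0], [0.002, -0.0, -1.0]]
contact_force: [0.2, 0.5, -0.2]
width: 0.697
gripper_force: 0.0
```

Emit:
step_arm --plan '[[[0.3,0.21,0.98,0,0,0,0],[0.3,0.21,0.98,0,0,0,0],[0.3,0.21,0.98,0,0,0,0],[0.3,0.21,0.98,0,0,0,0],[0.3,0.21,0.98,0,0,0,0],[0.3,0.21,0.98,0,0,0,0],[0.3,0.21,0.98,0,0,0,0],[0.3,0.21,0.98,0,0,0,0],[0.3,0.21,0.88,0,0,0,0]]]'

```text
time: 65.1
position: [443.2, 342.5, 230.8]
tcp_rot: [[-1.0, -0.001, -0.002], [-0.001, 1.0, -0.001], [0.002, -0.001, -1.0]]
contact_force: [0.2, -0.4, 0.4]
width: 0.696
gripper_force: 0.0
```

Emit:
step_arm --plan '[[[0.3,0,0,0.6,0,0,0],[0.3,0,0,0.9,0,0,0],[0.3,0,0,0.9,0,0,0],[0.3,0,0,0.9,0,0,0],[0.3,0,0,0.8,0,0,0],[0.3,0,0,0.4,0,0,0],[0.3,0,0,0.15,0,0,0],[0.3,0,0,0,0,0,0],[0.3,0,0,0,0,0,0],[0.3,0,0,0,0,0,0]]]'

```text
time: 65.93
position: [445.0, 342.0, 140.3]
tcp_rot: [[-1.0, -0.001, 0.002], [-0.001, 1.0, 0.001], [-0.002, 0.001, -1.0]]
contact_force: [0.0, -0.4, 0.4]
width: 0.7
gripper_force: 0.0
```

Emit:
step_arm --plan '[[[0.3,0,0,0.17,0,0,0],[0.3,0,0,0,0,0,0],[1,0,0,0,0,0,0],[1,0,0,0,0,0,0],[1,0,0,0,0,0,0],[1,0,0,0,0,0,0],[1,0,0,0,0,0,0],[1,0,0,0,0,0,0],[1,0,0,0,0,0,0],[1,0,0,-0.2,0,0,0]]]'

```text
time: 66.77
position: [443.7, 341.4, 139.0]
tcp_rot: [[-1.0, -0.001, -0.002], [-0.001, 1.0, -0.001], [0.002, -0.001, -1.0]]
contact_force: [0.6, 0.4, -1.7]
width: 0.25
gripper_force: 40.0
```

Emit:
step_arm --plan '[[[1,0,0,-0.4,0,0,0],[1,0,0,-0.6,0,0,0],[1,0,0,-0.8,0,0,0],[1,0,0,-0.8,0,0,0],[1,0,0,-0.8,0,0,0],[1,0,0,-0.6,0,0,0],[1,0,0,-0.3,0,0,0],[1,0,0,0,0,0,0],[1,0,0,0,0,0,0]]]'

```text
time: 67.52
position: [444.2, 341.7, 226.0]
tcp_rot: [[-1.0, -0.001, 0.0], [-0.001, 1.0, 0.0], [-0.0, 0.0, -1.0]]
contact_force: [-0.3, -0.8, -1.9]
width: 0.251
gripper_force: 40.0
```

Emit:
step_arm --plan '[[[1,-0.29,-0.98,0,0,0,0],[1,-0.29,-0.98,0,0,0,0],[1,-0.29,-0.98,0,0,0,0],[1,-0.29,-0.98,0,0,0,0],[1,-0.29,-0.98,0,0,0,0],[1,-0.29,-0.98,0,0,0,0],[1,-0.29,-0.98,0,0,0,0],[1,-0.29,-0.98,0,0,0,0],[1,-0.29,-0.98,0,0,0,0],[1,-0.29,-0.98,0,0,0,0]]]'

```text
time: 68.35
position: [501.6, 144.7, 224.3]
tcp_rot: [[-1.0, -0.001, -0.003], [-0.001, 1.0, -0.0], [0.003, -0.0, -1.0]]
contact_force: [-0.1, 0.1, -1.5]
width: 0.248
gripper_force: 40.0
```

Emit:
step_arm --plan '[[[1,-0.29,-0.98,0,0,0,0],[1,-0.29,-0.98,0,0,0,0],[1,-0.29,-0.98,0,0,0,0],[1,-0.29,-0.98,0,0,0,0],[1,-0.29,-0.98,0,0,0,0],[1,-0.29,-0.98,0,0,0,0],[1,-0.29,-0.98,0,0,0,0],[1,-0.29,-0.98,0,0,0,0],[1,-0.29,-0.98,0,0,0,0],[1,-0.29,-0.98,0,0,0,0]]]'

```text
time: 69.18
position: [559.8, -51.0, 224.1]
tcp_rot: [[-1.0, -0.0, -0.003], [-0.0, 1.0, 0.001], [0.003, 0.001, -1.0]]
contact_force: [-0.2, 0.4, -1.7]
width: 0.251
gripper_force: 40.0
```

Emit:
step_arm --plan '[[[1,-0.29,-0.98,0,0,0,0],[1,-0.29,-0.92,0,0,0,0],[1,0,0,0.5,0,0,0],[1,0,0,0.7,0,0,0],[1,0,0,0.3,0,0,0],[1,0,0,0,0,0,0],[1,0,0,0,0,0,0]]]'

```text
time: 69.77
position: [571.2, -87.3, 194.4]
tcp_rot: [[-1.0, -0.001, -0.003], [-0.001, 1.0, 0.001], [0.003, 0.001, -1.0]]
contact_force: [-0.0, 0.6, -1.4]
width: 0.246
gripper_force: 40.0
```

```bash
python3 - <<'E'
from h import *
im,d,W=grab("wrist");save(im,"pics/w11.png")
b=(500,650,-135,-40)
print(state()["position"]);S=seen(im,W,50,58,b);plates(im,W,66,95,b);plates(im,W,49,58,b)
E
```

```text
[571.79736952 -87.50677375 195.40254707]
seen 373 [ 518.8 -123.7] [528.6 -68.7]
plate 6667 [547. -91.] [51. 56.] 7.7 z 92.1 slope [0.003 0.001]
plate 598 [597. -88.] [31. 16.] 89.9 z 92.0 slope [-0.039  0.   ]
plate 383 [524. -96.] [ 3. 55.] 7.7 z 54.3 slope [0.577 0.075]
```

View pics/w11.png

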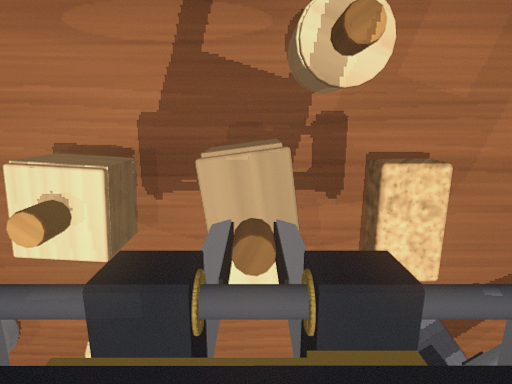

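The long lid at (247,190) is level and parallel to its box (edge at (240,147)), about 1.5 mm off in y. I'll correct that and lower.

Emit:
step_arm --plan '[[[1,-0.03,-0.08,0.3,0,0,0],[1,0,0,0.4,0,0,0],[1,0,0,0.35,0,0,0],[1,0,0,0.2,0,0,0],[1,0,0,0.1,0,0,0],[1,0,0,0,0,0,0],[1,0,0,0,0,0,0]]]'

```text
time: 70.4
position: [572.7, -89.8, 168.7]
tcp_rot: [[-1.0, -0.001, -0.0], [-0.001, 1.0, 0.0], [0.0, 0.0, -1.0]]
contact_force: [0.4, -0.5, -1.9]
width: 0.245
gripper_force: 40.0
```

```bash
python3 - <<'E'
from h import *
im,d,W=grab("wrist")
b=(500,650,-135,-40)
print(state()["position"],state()["contact_force"]);plates(im,W,59,80,b)
E
```

```text
[572.87314307 -89.85662427 168.98420294] [ 0.43354759 -0.15539329 -1.36981372]
plate 7011 [549. -94.] [51. 56.] 7.7 z 66.4 slope [0.012 0.001]
plate 597 [599. -90.] [16. 31.] 0.6 z 66.3 slope [-0.011  0.004]
```

Emit:
step_arm --plan '[[[1,0,0,0.12,0,0,0],[1,0,0,0,0,0,0],[0.3,0,0,0,0,0,0],[0.3,0,0,0,0,0,0],[0.3,0,0,0,0,0,0],[0.3,0,0,0,0,0,0],[0.3,0,0,-0.5,0,0,0],[0.3,0,0,-0.9,0,0,0],[0.3,0,0,-1,0,0,0],[0.3,0,0,-1,0,0,0]]]'

```text
time: 71.28
position: [572.6, -89.7, 235.7]
tcp_rot: [[-1.0, -0.001, -0.0], [-0.001, 1.0, 0.0], [0.0, 0.0, -1.0]]
contact_force: [0.5, 0.5, 0.4]
width: 0.696
gripper_force: 0.0
```

Emit:
step_arm --plan '[[[0.3,0.8,0.9,-0.5,0,0,0],[0.3,0.8,0.9,0,0,0,0],[0.3,0.8,0.9,0,0,0,0],[0.3,0.8,0.9,0,0,0,0],[0.3,0.5,0.9,0,0,0,0],[0.3,0.5,1,0,0,0,0],[0.3,0,1,0,0,0,0],[0.3,0,1,0,0,0,0],[0.3,0,1,0,0,0,0],[0.3,0,1,0,0,0,0]]]'

```text
time: 72.12
position: [488.7, 101.1, 245.6]
tcp_rot: [[-1.0, -0.001, 0.002], [-0.001, 1.0, 0.0], [-0.002, 0.0, -1.0]]
contact_force: [-0.5, 0.1, 0.4]
width: 0.701
gripper_force: 0.0
```

Emit:
step_arm --plan '[[[0.3,0,1,0,0,0,0],[0.3,0,1,0,0,0,0],[0.3,0,1,0,0,0,0],[0.3,0,1,0,0,0,0],[0.3,0,1,0,0,0,0],[0.3,0,0,0,0,0,0],[0.3,0,0,0,0,0,0]]]'

```text
time: 72.7
position: [488.6, 200.7, 245.2]
tcp_rot: [[-1.0, -0.003, 0.001], [-0.003, 1.0, -0.0], [-0.001, -0.0, -1.0]]
contact_force: [0.4, -0.3, 1.4]
width: 0.701
gripper_force: 0.0
```

```bash
python3 - <<'E'
from h import *
print(state()["position"])
im,d,W=grab("top");save(cv2.resize(im[120:280,180:400],None,fx=3.5,fy=3.5),"pics/tend.png")
for b in((630,750,-240,-120),(515,620,-275,-175),(510,640,-140,-40),(400,500,-80,30)): plates(im,W,56,75,b)
E
```

```text
[488.57951969 200.73219431 245.15517266]
plate 386 [ 687. -176.] [76. 77.] 86.3 z 62.0 slope [ 0.006 -0.007]
plate 391 [ 569. -222.] [68. 68.] 87.1 z 62.2 slope [-0.002  0.001]
plate 485 [574. -88.] [101.  57.] 7.9 z 61.9 slope [0.004 0.001]
plate 230 [454. -28.] [57. 57.] 86.7 z 62.0 slope [0.007 0.01 ]
```

View pics/tend.png

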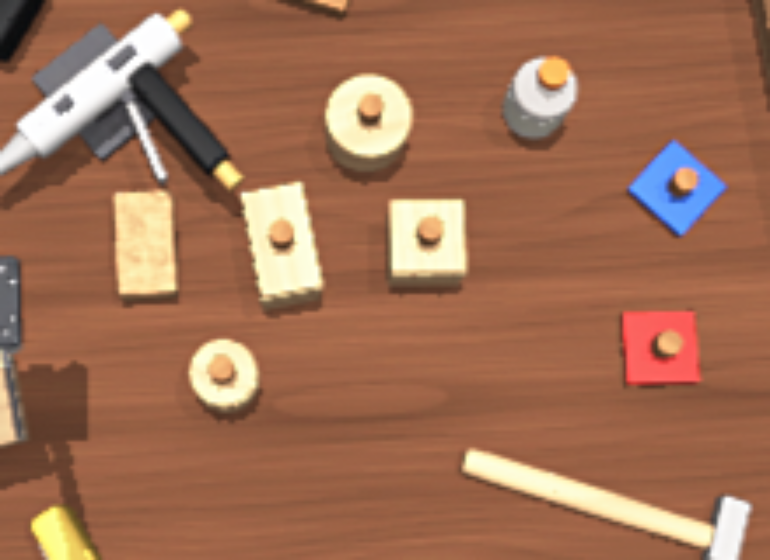

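All four lids are level and home on their boxes (at (369,120), (427,240), (282,245) and (224,375)), with plate tops at 62 mm. The bystanders haven't moved and the trigger is released, so I'm handing in.

```bash
python3 -c "
from bench import workorder;print(workorder.sign_off())"
```

```text
the job is handed in; nothing more can be done
None
```

The job is handed in, though sign-off returned no verdict: the last pictures show all four lids level and home on their boxes, the trigger sprung back after a squeeze of over a second, and the glue bottle, sanding block, hammer and cup not shifted.

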